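Seal the calliper in its gasketed case

ROBOT

A 7-joint arm with a two-finger parallel gripper is mounted at the origin on a cart in front of the work surface, level with it; the furniture and walls round the work are solid. World frame = base frame: x ahead of the robot, y to its left, z up, the work surface at z = 0. Lengths are in m, angles in rad, forces in N, time in s.
With the tool pointing down it reaches from about 0.4 to 0.875 m from the base axis. Payload 4.4 kg.
Tool frame: the origin (TCP) lies midway between the tips of the shut fingers; the grasp point (between the pads) lies 19 mm behind it; z points along the fingers, y is the line along which they close (so a half turn about z gives the same grasp; the last joint's range is limited). The gripper opens to 85 mm and grips with 20 to 120 N. Pads are 22 mm wide; open, the fingers measure 114 mm over their backs; the gripper's body (76 mm by 85 mm) begins 54 mm behind the grasp point. The pads swing forward as they close: fully open they stand 13 mm farther back than shut.
Start: joints at [-1.178, 0.628, 0.038, 1.517, -0.027, 0.996, -0.02], TCP at [0.288, 0.583, 0.196] pointing down, gripper open.
Joint ranges: [-3.06, 3.06], [-0.37, 2.12], [-1.25, 1.32], [0.18, 2.47], [-1.1, 4.24], [0.23, 1.98], [-2.94, 2.94]. Speed limits (rad/s): [2.57, 2.57, 3.14, 3.14, 3.14, 3.14, 3.14].

INTERFACE

Orientations are given as a unit quaternion [w, x, y, z].
In Python, from workcell import r, viewer gives the robot as it stands. The module is installed in compiled form; this text tells all that it offers.
- The arm moves only by the shell command python3 -m creep 'ROWS' [FORCE]. ROWS is a JSON object of lists of equal length, an entry for each row: "hand": the gripper command: -1 is fully open, 1 is shut, values between are in proportion; "translation": the shift along the tool's x, y, z in mm, a list of three; "delta_rot": the turn, a rotation vector about the tool's x, y, z in rad, a list of three. In form: {"hand": [hand, ...], "translation": [[tx, ty, tz], ...], "delta_rot": [[rx, ry, rz], ...]}. A call has exactly 8 rows; each row is the pose to reach, as a shift and turn from the pose commanded when the call began, along the tool's axes at that moment; what a row does not reach only later rows make up. A row lasts 1/10 s, in which the tool goes at most 50 mm and 8.59 degrees, less where a joint would pass 70% of its speed; a pose out of reach is approached as far as the arm can. A call with a gripper value outside its range is refused whole. The fingers move at their own pace and stop on an object; FORCE is the grip in N (left out, the last holds). Time passes only in rows, so rows that repeat a pose let the fingers close, or fill a call up. It gives the time, the measured TCP pose, the force, the opening and the grip force at its end, in the units of the state.
- r.sense(): the state, without advancing time (a new reading comes with each control period).
- viewer.read_camera(name): name is "side" or "top"; returns the picture (384x512x3 uint8, red, green, blue); there is no depth.
- viewer.camera_info(name): a dict with "K" (3x3 intrinsics, pixels), "dist_coeffs" ([k1, k2, p1, p2, k3] as OpenCV has them; the pictures are not rectified), "rvec" (rotation vector, rad) and "tvec" (3), from world to camera coordinates, as OpenCV has them. Camera axes: x right, y down, z forward; pixel columns grow to the right and rows downward; lengths in m; the calibration is good to about 2 mm. A picture is of the moment at which its call begins. camera_info takes no time and is no camera call.
- r.job_done(): hands the job in; it is judged then, once.
The state is a dict: "time": time; "joint_pos": joint angles; "joint_vel": joint speeds; "joint_torque": joint torques, N m; "tool_pos": TCP position; "orientation": TCP orientation; "wrist_force": force on the tool from outside, world axes, zero at the start; "moment": the same for the moment, N m; "gripper_width": opening from 0.0 (shut) to 1.0 (fully open); "grip_force": force on a finger pad.
Only numpy, scipy, OpenCV 4.12 (cv2) and the standard library are available. Lean on these libraries where they do the work, as an engineer would, in place of code of your own. Each camera call takes 0.05 s, during which the arm holds its last target. There are 200 camera calls.

TASK

Put the calliper away dry: lay it flat in the recess of the open orange case (set it down, do not drop it), bring the lid down, and press it against its rubber gasket until both front latches have snapped over, firmly but without forcing it. Leave the case shut with both latches caught, and the other things on the bench where they are.

Things in the scene. Friction and masses are not known exactly. Their poses are not given: they have to be found in the camera images.
- calliper: steel vernier calliper lying flat, 235 x 76 x 12 mm, 0.15 kg. Origin: centre of its outline, on the underside; y along the beam towards the jaw end, z up. Beam: bar 16 wide and 4 thick, centre line at x = +12, from y = -118 to 118, 4 to 8 above the underside; slider (27 wide) at y = 44 to 99; jaws reach x = -38 and +38 near y = 81 to 117.
- case: orange hard case that does not shift when pushed; outside 160 deep (x) x 310 wide (y), rim 75 high, lid 30 more. Origin: centre of its underside. Its front, with two black latches and a folded handle (they stand out to x = -105), faces its -x; the lid's hinge is at the back, +x. (mm)
- recess (a point): centre of the floor of the recess in the case's black tray, 48 above the bench, axes of the case. The recess is 92 (x) x 252 (y) x 20 deep; within 50 of its middle it widens to 132 (x) to make room for fingers. The calliper goes in flat, beam along y, either way round. The rim stands 27 and the gasket 34 above this point. (mm)
- lid_hinge (a point): middle of the lid's hinge axis, 86 behind the case's centre, 78 above the bench, axis = the case's y. In the lid's frame (origin here, axes of the case when shut, turning with the lid) the orange shell spans x = -166 to -6, y = -155 to 155, z = 4 to 27.5 (flat top); below it a black frame with the sealing rib stands out, down to z = -6 to 1. (mm)
- lid (a joint): lid angle (rad): 1.57 = upright, 0 = top level; starts at 1.5 to 1.75. The hinge is stiff, the lid stays where it is left; swinging it takes 2 to 5 N at the free edge. The sealing frame in the lid sits on packing of unknown thickness (+-3.5 mm), so the lid latched by both hooks rests anywhere from -0.02 to 0.035; depth alone does not tell that it is caught.
- lid_front (a point): where to press: on the flat top, middle line, 146 from the hinge axis, 20 from the front edge (105 above the bench at lid angle 0; axes turn with the lid). From the gasket on, at 0.02 to 0.06 rad, about 4 N more per mm, plus the hooks: 8 to 20 N make both latches catch. 1 to 2 mm beyond the catch the lid meets the rim hard. Over 25 N on the shutting lid spoils the seal.
- latch_left (a joint): angle (rad) of the left front hook: 0 = sprung home, grows as its top is pushed outward. The lid's steel keeper bar pushes it out to about 0.12 on its way down, then it snaps back to 0 over the bar: caught. Go by force and by the hooks, not by height: the depth of the catch differs by up to 7 mm from case to case and 1 mm between the sides.
- latch_right (a joint): the same for the right front hook, which may catch a little earlier or later than the left.
- masking_tape: roll of masking tape, 104 across x 25 high, a bystander; origin under its centre. (mm)
- marker: white and red marker pen, 135 long, 16 thick, a bystander; origin under its centre. (mm)
- beam_grip (a point): on the calliper, near its centre of mass: middle of the bare beam beside the slider (x = 12, y = 30, z = 6 mm in the calliper's frame and with its axes). Grip here from above, fingertips almost on the bench, closing along x across the 16 mm.
- hook_left (a point): underside of the left hook's nose, 92.5 above the bench at y = +100 of the case, 91 in front of its centre; the hook is 34 wide and its top 118 above the bench. (mm)
- hook_right (a point): the same for the right hook, at y = -100 of the case.

How it is judged:
By the outcome, as a careful person would: the job done as asked, in the order asked, and still so for the second after the job is handed in, with the robot touching nothing.
It also fails if it takes over 72 s, if anything falls off the work surface, if the arm or the gripper's body presses on something with over 40 N, if the wrist force passes 120 N, or if a joint passes its speed limit or range.

## Working session

There is one attempt and no reset: what is moved stays moved. The work goes in short steps, Python scripts to look and compute and a shell command to move; the robot and the scene stay as the last step left them, time stands still between calls to the robot, and variables do not carry over. Pictures are saved under pics/ and viewed, at most 10 in all, crops included, and the job is handed in when it is done.

```bash
mkdir -p pics
cat > h.py <<'E'
import numpy as np, cv2, sys
from scipy.spatial.transform import Rotation as R
from workcell import r, viewer
def cam(n):
    c=viewer.camera_info(n); return [np.array(c[k],float) for k in("K","dist_coeffs","rvec","tvec")]
def ray(n,px):
    K,d,rv,t=cam(n); u=cv2.undistortPoints(np.array(px,float).reshape(-1,1,2),K,d).reshape(-1,2)
    M=cv2.Rodrigues(rv)[0]; return -M.T@t.ravel(), np.c_[u,np.ones(len(u))]@M
def plane(n,px,z):
    o,D=ray(n,px); return o+D*((z-o[2])/D[:,2])[:,None]
def proj(n,P):
    K,d,rv,t=cam(n); return cv2.projectPoints(np.array(P,float).reshape(-1,3),rv,t,K,d)[0].reshape(-1,2)
def state():
    s=r.sense(); return s, R.from_quat(np.array(s["orientation"])[[1,2,3,0]])
def go(target,yawvec=None):
    "tool-frame shift (mm) and rotvec to reach world TCP target pointing straight down with tool y along yawvec"
    s,q=state(); m=q.inv().apply((np.array(target)-s["tool_pos"])*1000)
    rv=None
    if yawvec is not None:
        y=np.array([*yawvec,0])/np.hypot(*yawvec); z=np.array([0,0,-1.]); best=[]
        for sg in(1,-1):
            T=R.from_matrix(np.c_[np.cross(sg*y,z),sg*y,z]); best.append((q.inv()*T).as_rotvec())
        rv=best
    return m.round(1),rv
E
python3 - <<'E'
from h import *
for n in("top","side"):
    im=viewer.read_camera(n)[:,:,::-1]; cv2.imwrite(f"pics/{n}0.png",im); print(n,ray(n,[[256,192]]))
s,q=state();print(s,q.as_matrix().round(3))
E
```

```text
top (array([ 0.4137759 , -0.2096963 ,  1.07906615]), array([[ 0.09141981,  0.01521832, -0.99577527]]))
side (array([0.18401224, 0.29916812, 0.73826889]), array([[ 0.35412621, -0.58175637, -0.73252514]]))
{'time': 0.1, 'joint_pos': array([-1.17780079,  0.62926252,  0.03844406,  1.51826332, -0.02703228,
        0.99632424, -0.01997952]), 'joint_vel': array([-1.43704649e-03, -2.05824957e-03, -3.92459619e-04, -2.82810413e-03,
        4.54290705e-07,  9.35386993e-04,  4.49153487e-05]), 'joint_torque': array([ 4.00888879e-03, -5.64534009e+01,  1.23092003e+00, -1.93973905e+01,
        1.13157326e-02,  5.39120476e-03, -5.51435718e-06]), 'tool_pos': array([0.28754935, 0.582235  , 0.19487683]), 'orientation': array([-2.02363311e-04,  2.27389282e-01,  9.73803552e-01, -8.46138635e-04]), 'wrist_force': array([0.37974201, 0.01965519, 0.04610259]), 'moment': array([ 0.00024859, -0.0012787 ,  0.0121128 ]), 'grip_force': 0.0, 'gripper_width': 0.9997846686379329} [[-0.897  0.443 -0.001]
 [ 0.443  0.897 -0.002]
 [ 0.    -0.002 -1.   ]]
```

View pics/top0.png

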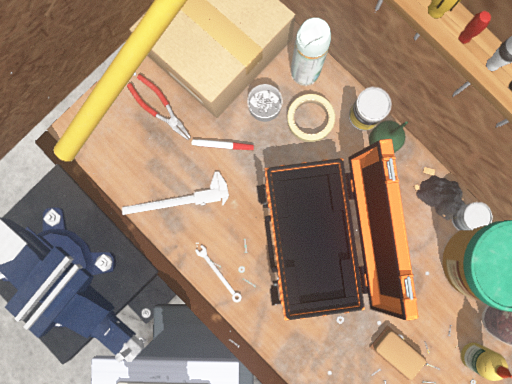

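View pics/side0.png

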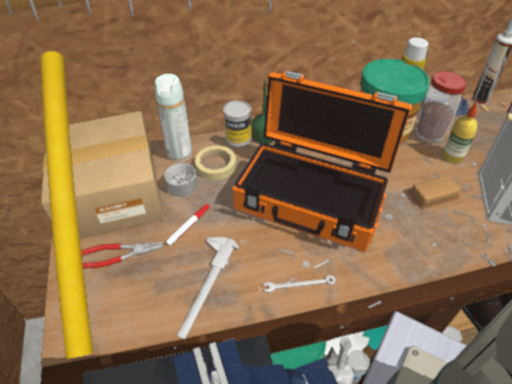

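The top view shows the calliper at about (123,210)–(228,185), with its jaws at the right end. The case is near (315,240), its latches facing left at x≈265 and its lid standing on the right. A yellow bar crosses the upper left. The side view agrees, with the calliper at (185,330)–(225,240).

Run:
```python
from h import *
im=cv2.imread("pics/top0.png"); hsv=cv2.cvtColor(im,cv2.COLOR_BGR2HSV)
# calliper
m=((hsv[...,1]<60)&(hsv[...,2]>140)).astype(np.uint8); m[:,:118]=0;m[:,236:]=0;m[:165]=0;m[220:]=0
m=cv2.morphologyEx(m,cv2.MORPH_CLOSE,np.ones((3,3)))
n,l,st,c=cv2.connectedComponentsWithStats(m); k=1+st[1:,4].argmax(); print(st[k])
ys,xs=np.where(l==k); P=plane("top",np.c_[xs,ys],0.006)[:,:2]
box=cv2.minAreaRect((P*1000).astype(np.float32)); print("cal rect",box)
# beam fit: pixels from the plain half
a=np.cov(P.T); w,v=np.linalg.eigh(a); d=v[:,1]; t=(P-P.mean(0))@d; nrm=np.array([-d[1],d[0]])
wid=lambda lo,hi: np.ptp(((P-P.mean(0))@nrm)[(t>=lo)&(t<=hi)])
if wid(t.min(),t.min()+.04)>wid(t.max()-.04,t.max()): d=-d; t=-t
B=P[t<t.min()+.12]; vx,vy,x0,y0=cv2.fitLine((B*1000).astype(np.float32),2,0,.01,.01).ravel()
e=np.array([vx,vy]); e*=np.sign(e@d); p0=np.array([x0,y0])
tt=(P*1000-p0)@e; nn=(P*1000-p0)@np.array([e[1],-e[0]])
print("beam dir",e,"p0",p0,"t range",tt.min(),tt.max(),"x range",nn.min(),nn.max(),"beam halfwidth",np.ptp(nn[tt<0]))
for s in range(int(tt.min()),int(tt.max()),8):
    q=(tt>=s)&(tt<s+8); print(s,nn[q].min().round(),nn[q].max().round(),end="; ")
print()
# case
o=((hsv[...,0]<14)&(hsv[...,1]>170)&(hsv[...,2]>130)).astype(np.uint8); o[:,:255]=0;o[:130]=0;o[325:]=0
cv2.imwrite("pics/om.png",cv2.resize(np.hstack([o*255,m*255])[130:330],None,fx=.78,fy=.78))
n,l,st,c=cv2.connectedComponentsWithStats(o); print(st[st[:,4]>50])
big=cv2.resize(im[130:330,240:430],None,fx=4,fy=3*4/4*1.0,interpolation=cv2.INTER_CUBIC); cv2.imwrite("pics/case.png",cv2.resize(im[130:330,240:440],(600,600),interpolation=cv2.INTER_CUBIC))
```

```text
[ 122  171  107   48 1506]
cal rect ((492.44158935546875, -16.289566040039062), (75.67843627929688, 236.17276000976562), 16.330936431884766)
beam dir [ 0.13530841 -0.99080354] p0 [478.62036   36.716278] t range -62.75627869555863 172.24148707866593 x range -59.110737025411176 29.179331618098175 beam halfwidth 20.223489200432386
-62 -8.0 9.0; -54 -8.0 10.0; -46 -9.0 9.0; -38 -8.0 8.0; -30 -9.0 8.0; -22 -10.0 8.0; -14 -9.0 7.0; -6 -11.0 7.0; 2 -11.0 7.0; 10 -11.0 8.0; 18 -12.0 22.0; 26 -12.0 29.0; 34 -12.0 21.0; 42 -13.0 5.0; 50 -40.0 5.0; 58 -46.0 4.0; 66 -38.0 4.0; 74 -38.0 4.0; 82 -26.0 4.0; 90 -20.0 8.0; 98 -32.0 8.0; 106 -42.0 11.0; 114 -39.0 11.0; 122 -23.0 6.0; 130 -34.0 7.0; 138 -51.0 6.0; 146 -59.0 5.0; 154 -58.0 16.0; 162 -44.0 9.0; 170 -30.0 -1.0; 
[[     0      0    512    384 195557]
 [   351    151     19     18     65]
 [   360    170     41    139    426]
 [   399    268     14     11     73]]
```

View pics/case.png

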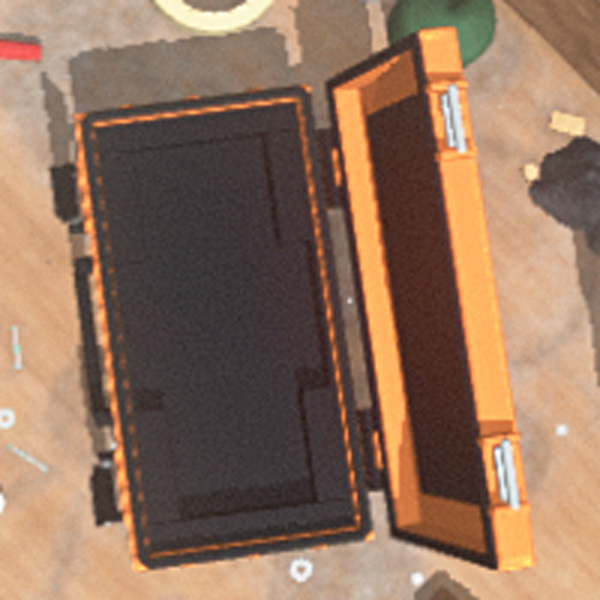

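The crop shows the case rim corners at crop pixels of about (78,115), (308,88), (372,538) and (137,568). The lid is upright on the right with its keeper bars.

Run:
```python
from h import *
c=np.array([[78,116],[308,87],[372,538],[138,569]])/3+[240,130]
for z in(.075,.082):
    P=plane("top",c,z); print(z,P.round(4).tolist()); print("sides",[np.linalg.norm(P[i]-P[(i+1)%4]).round(4) for i in range(4)],"centre",P.mean(0).round(4))
    print("angles", [np.degrees(np.arctan2(*(P[a]-P[b])[[1,0]])).round(2) for a,b in((0,3),(1,2),(1,0),(2,3))])
    ctr=P.mean(0)
im=cv2.imread("pics/top0.png"); hsv=cv2.cvtColor(im,cv2.COLOR_BGR2HSV)
m=((hsv[...,1]<60)&(hsv[...,2]>140)).astype(np.uint8); m[:,:118]=0;m[:,236:]=0;m[:165]=0;m[220:]=0
# beam centreline: columns 128..185
cs=[];
for x in range(126,190):
    y=np.where(m[:,x])[0]; y=y[y>187]; cs.append((x,y.mean(),np.ptp(y)+1))
cs=np.array(cs); print(cs[::6])
g=cs[(cs[:,2]<=9)]; P=plane("top",g[:,:2],.008)[:,:2]*1000
vx,vy,x0,y0=cv2.fitLine(P.astype(np.float32),cv2.DIST_HUBER,0,.01,.01).ravel(); e=np.array([vx,vy]); e*=-np.sign(vy); print("dir",e,np.degrees(np.arctan2(e[1],e[0])),len(g))
p0=np.array([x0,y0]); n=np.array([e[1],-e[0]])
ys,xs=np.where(m); A=plane("top",np.c_[xs,ys],.006)[:,:2]*1000; t=(A-p0)@e; x=(A-p0)@n; k=abs(x)<9
print("t",t[k].min(),t[k].max()); y0=(t[k].min()+t[k].max())/2
k=(t-y0>75); print("jaw x rel beam",x[k].min(),x[k].max(),"expect -50,26")
G=p0+e*(y0+30); print("beam_grip",G, "origin",p0+e*y0-12*n)
# yellow bar
Y=((abs(hsv[...,0].astype(int)-26)<5)&(hsv[...,1]>200)&(hsv[...,2]>170)).astype(np.uint8); Y[:,200:]=0
cv2.imwrite("pics/a.png",Y*255)
cp=[[69,152],[165,0]]
for z in(0,.2,.4,.6): print(z,plane("top",cp,z).round(3).tolist())
print("side end bar",[plane("side",[[78,350],[52,57]],z).round(3).tolist() for z in(0,.2,.4,.6)])
cv2.imwrite("pics/cal.png",cv2.resize(im[160:230,110:245],(800,415),interpolation=cv2.INTER_CUBIC))
```

```text
0.075 [[0.5539, -0.2142, 0.075], [0.5752, -0.3708, 0.075], [0.2725, -0.4123, 0.075], [0.2515, -0.2565, 0.075]]
sides [np.float64(0.158), np.float64(0.3055), np.float64(0.1572), np.float64(0.3053)] centre [ 0.4133 -0.3135  0.075 ]
angles [np.float64(7.96), np.float64(7.8), np.float64(-82.22), np.float64(-82.31)]
0.082 [[0.5529, -0.2142, 0.082], [0.5741, -0.3697, 0.082], [0.2735, -0.4109, 0.082], [0.2526, -0.2562, 0.082]]
sides [np.float64(0.1569), np.float64(0.3034), np.float64(0.1561), np.float64(0.3032)] centre [ 0.4133 -0.3127  0.082 ]
angles [np.float64(7.96), np.float64(7.8), np.float64(-82.22), np.float64(-82.31)]
[[126.         210.           9.        ]
 [132.         209.           9.        ]
 [138.         207.5          8.        ]
 [144.         206.5          8.        ]
 [150.         205.5          8.        ]
 [156.         204.5          8.        ]
 [162.         205.90909091  16.        ]
 [168.         205.          14.        ]
 [174.         203.33333333  21.        ]
 [180.         197.14285714  15.        ]
 [186.         196.5         14.        ]]
dir [ 0.17900825 -0.98384756] -79.687996 38
t -39.8742943339004 195.71148443104397
jaw x rel beam -50.90908322285261 24.87186425389633 expect -50,26
beam_grip [495.28618334 -46.3612449 ] origin [501.72210644 -14.6977192 ]
0 [[0.599, 0.225, 0.0], [0.956, 0.021, 0.0]]
0.2 [[0.564, 0.144, 0.2], [0.855, -0.021, 0.2]]
0.4 [[0.53, 0.064, 0.4], [0.755, -0.064, 0.4]]
0.6 [[0.496, -0.017, 0.6], [0.654, -0.107, 0.6]]
side end bar [[[0.615, 0.221, 0.0], [1.524, -0.477, 0.0]], [[0.498, 0.242, 0.2], [1.161, -0.267, 0.2]], [[0.381, 0.263, 0.4], [0.798, -0.057, 0.4]], [[0.265, 0.285, 0.6], [0.435, 0.154, 0.6]]]
```

View pics/cal.png

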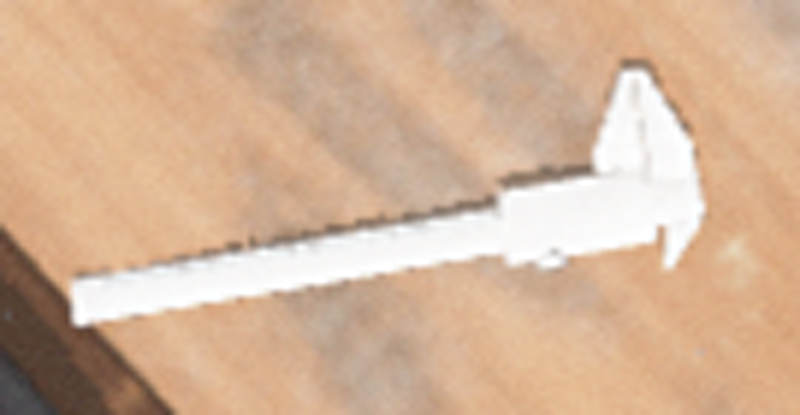

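Calliper and case are located and the sizes check out: jaws −51 to +25 from the beam (expected −50 to +26), case about 158 x 305. The yellow pole leans from (0.60, 0.22, 0) up and away, so a straight sweep stays clear of it. Next I work out the move above the beam.

Run:
```python
from h import *
m,rv=go([.495,-.046,.15],[.984,.179]); print(m,rv)
print(plane("top",[[60,260],[125,340]],.1))
```

```text
[-464.2 -471.3   45.7] [array([-1.61649186e-03,  8.02248795e-04,  9.32061196e-01]), array([-9.56571606e-04, -1.92744473e-03, -2.20953055e+00])]
[[0.36451156 0.19336044 0.1       ]
 [0.21140246 0.05803418 0.1       ]]
```

```bash
python3 -m creep '{"hand":[-0.5,0,0,0,0,0,0,0],"translation":[[-20,-20,-35],[-45,-46,-70],[-77,-78,-90],[-110,-112,-100],[-143,-145,-100],[-176,-178,-100],[-209,-212,-100],[-242,-246,-100]],"delta_rot":[[0,0,0.1],[0,0,0.22],[0,0,0.35],[0,0,0.48],[0,0,0.61],[0,0,0.74],[0,0,0.86],[0,0,0.93]]}' 40
python3 - <<'E'
from h import *
print(go([.495,-.046,.15],[.984,.179])); s,_=state(); print(s["joint_pos"].round(2),s["gripper_width"])
E
```

```text
time: 0.9
tool_pos: [0.3959, 0.2531, 0.2956]
orientation: [-0.0, 0.641, 0.767, -0.0]
wrist_force: [0.8, 1.2, 0.0]
gripper_width: 0.502
grip_force: 0.0
(array([-311.9,   44.5,  145.6]), [array([-2.33092342e-04,  2.00096528e-06, -1.73606770e-03]), array([3.14137279e-06, 3.65938354e-04, 3.13985656e+00])])
[-0.9   0.27  0.35  1.86 -0.11  1.03 -0.33] 0.5020170789345687
```

```bash
python3 -m creep '{"hand":[0,0,0,0,0,0,0,0],"translation":[[-48,7,0],[-95,14,0],[-142,20,20],[-190,27,50],[-235,34,80],[-275,40,110],[-305,43,135],[-312,44,146]],"delta_rot":[[0,0,0],[0,0,0],[0,0,0],[0,0,0],[0,0,0],[0,0,0],[0,0,0],[0,0,0]]}'
python3 - <<'E'
from h import *
print(go([.495,-.0465,.003],[.984,.179])); s,q=state(); print(s["joint_pos"].round(2),s["joint_vel"].round(2),s["tool_pos"])
for n in("top","side"):
    im=viewer.read_camera(n)[:,:,::-1]; cv2.imwrite(f"pics/{n}1.png",im)
a=cv2.imread("pics/side1.png"); cv2.imwrite("pics/s1c.png",cv2.resize(a[180:350,140:320],(720,600),interpolation=cv2.INTER_CUBIC)) if 0 else None
E
```

```text
time: 1.7
tool_pos: [0.4946, -0.049, 0.1473]
orientation: [-0.0, 0.642, 0.766, -0.002]
wrist_force: [-0.9, 0.9, -0.1]
gripper_width: 0.496
grip_force: 0.0
(array([  2.7,   1.4, 144.2]), [array([-0.00359848,  0.00228377, -0.00465678]), array([0.00358203, 0.00564411, 3.13692875])])
[-0.22  0.51  0.38  1.99 -0.28  0.69  0.51] [ 0.21  0.19 -0.16  0.04 -0.13 -0.22  0.21] [ 0.49459608 -0.04899207  0.1472564 ]
```

View pics/side1.png

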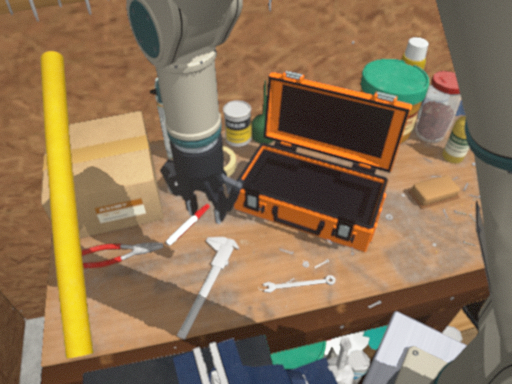

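The gripper hangs above the bench with its fingertips near (205,212), and the calliper is undisturbed. I'll check this projection, then descend.

Run:
```python
from h import *
s,q=state(); print(s["tool_pos"],proj("side",[s["tool_pos"],[.4953,-.0464,.006],[.5017-.118*.179-.012*.984,-.0147+.118*.984-.012*.179,.006]]))
print(go([.495,-.0465,.004],[.984,.179]))
im=cv2.imread("pics/side1.png");hsv=cv2.cvtColor(im,cv2.COLOR_BGR2HSV)
m=((hsv[...,1]<50)&(hsv[...,2]>150)).astype(np.uint8);m[:230]=0;m[340:]=0;m[:,:170]=0;m[:,245:]=0
ys,xs=np.where(m);P=plane("side",np.c_[xs,ys],.007)[:,:2]*1000
e=np.array([.179,-.9838]);d=(P-[495.3,-46.4])@e;x=(P-[495.3,-46.4])@[e[1],-e[0]]
for a in range(-140,90,15):
    k=(d>=a)&(d<a+15)
    if k.any(): print(a,x[k].min().round(1),x[k].max().round(1))
```

```text
[ 0.49408317 -0.0453858   0.14786999] [[207.84779573 230.54867798]
 [213.75068981 272.57708302]
 [180.18926553 336.70543319]]
(array([ -1.3,   1.3, 143.9]), [array([-0.00443918, -0.00027821, -0.00170721]), array([-4.36768135e-04,  6.96924745e-03,  3.13987768e+00])])
-140 -0.8 6.1
-125 0.5 5.9
-110 1.1 5.7
-95 0.9 6.3
-80 1.4 4.3
-65 -8.1 9.5
-50 -9.1 10.3
-35 -8.7 9.2
-20 -10.2 9.8
-5 -9.5 9.8
10 -15.7 15.3
25 -122.9 18.2
40 -128.2 13.2
55 -126.7 13.1
70 -119.5 22.9
85 -26.8 10.9
```

```bash
python3 -m creep '{"hand":[0,0,0,0,0,0,0,0],"translation":[[0,1,35],[-1,1,70],[-1,1,100],[-1,1,120],[-1,1,132],[-1,1,138],[-1,1,140],[-1,1,140]],"delta_rot":[[0,0,0],[0,0,0],[0,0,0],[0,0,0],[0,0,0],[0,0,0],[0,0,0],[0,0,0]]}'
python3 - <<'E'
from h import *
print(go([.495,-.0465,.003],[.984,.179])); s,q=state(); print(s["tool_pos"],s["wrist_force"])
E
```

```text
time: 2.6
tool_pos: [0.4974, -0.0443, 0.0104]
orientation: [0.0, 0.64, 0.769, 0.0]
wrist_force: [-1.0, -0.8, 0.5]
gripper_width: 0.501
grip_force: 0.0
(array([-1.8, -2.8,  7.4]), [array([0.00134796, 0.00010199, 0.0024823 ]), array([-1.60080923e-04,  2.11569686e-03, -3.13910964e+00])])
[ 0.49743466 -0.04426636  0.01043577] [-1.01244037 -0.8361104   0.47921869]
```

```bash
python3 -m creep '{"hand":[0,0,0,0.4,0.8,1,1,1],"translation":[[-1,-2,4],[-1,-2,7],[-1,-2,7],[-1,-2,7],[-1,-2,7],[-1,-2,7],[-1,-2,7],[-1,-2,7]],"delta_rot":[[0,0,0],[0,0,0],[0,0,0],[0,0,0],[0,0,0],[0,0,0],[0,0,0],[0,0,0]]}' 50
```

```text
time: 3.4
tool_pos: [0.495, -0.0459, 0.0027]
orientation: [0.0, 0.64, 0.768, 0.0]
wrist_force: [0.3, -0.0, -1.0]
gripper_width: -0.003
grip_force: 0.0
```

The fingers shut on nothing, so I look before going on.

Run:
```python
from h import *
s,q=state(); print(s["tool_pos"],s["gripper_width"],s["wrist_force"])
a=viewer.read_camera("top")[:,:,::-1];b=viewer.read_camera("side")[:,:,::-1]
p=proj("top",[s["tool_pos"]])[0];p2=proj("side",[s["tool_pos"]])[0];print(p,p2)
a=cv2.resize(a[130:280,110:250],(400,430));b=cv2.resize(b[150:350,140:320],(400,430))
cv2.imwrite("pics/2.png",np.hstack([a,b]))
```

```text
[ 0.49499551 -0.04594908  0.00273786] -0.0025046854728880516 [ 0.3115753  -0.03736394 -0.98963056]
[188.21378828 199.45868071] [213.86978953 273.65977587]
```

View pics/2.png

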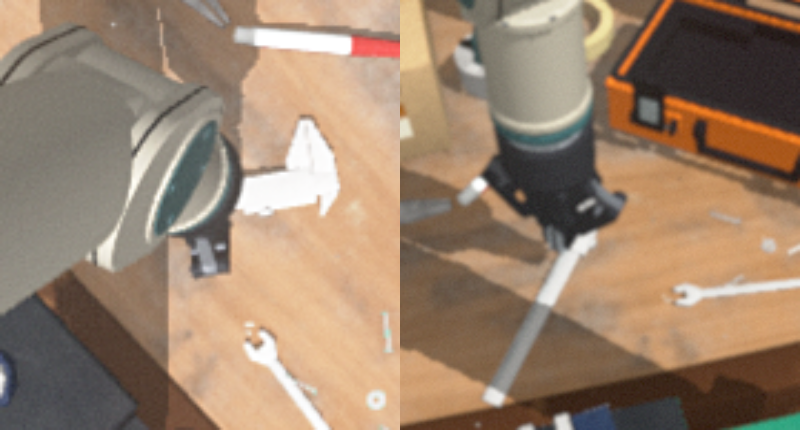

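Run:
```python
from h import *
b=viewer.read_camera("side")[:,:,::-1].copy()
cv2.imwrite("pics/3.png",cv2.resize(b[215:295,170:260],(675,600),interpolation=cv2.INTER_CUBIC))
for z in(.003,.01,.02,.03): print(z,(proj("side",[[.495,-.0459,z]])[0]-[170,215])*7.5)
```

```text
0.003 [328.83223049 439.55925683]
0.01 [326.83395138 425.76189368]
0.02 [323.93733608 405.74489675]
0.03 [320.99029572 385.35882845]
```

View pics/3.png

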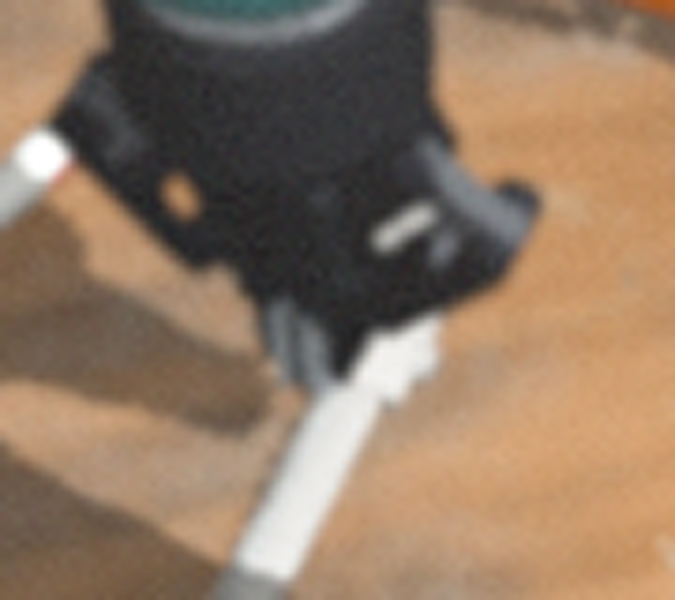

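The shut tips sit at about (320,388) in the crop. That is on the vertical line over the beam but reads as roughly 25 mm up, although the TCP reports z = 3 mm. So the fingers closed above the beam. I'll open and feel downwards in small steps, watching the force.

```bash
python3 -m creep '{"hand":[0.4,0.1,0,0,0,0,0,0],"translation":[[0,0,-8],[0,0,-8],[0,0,-8],[0,0,-8],[0,0,-6],[0,0,-3],[0,0,0],[0,0,1]],"delta_rot":[[0,0,0],[0,0,0],[0,0,0],[0,0,0],[0,0,0],[0,0,0],[0,0,0],[0,0,0]]}' 50
python3 - <<'E'
from h import *
b=viewer.read_camera("side")[:,:,::-1].copy()
cv2.imwrite("pics/4.png",cv2.resize(b[215:295,170:260],(675,600),interpolation=cv2.INTER_CUBIC))
s,q=state();print(s["tool_pos"],s["wrist_force"],s["gripper_width"])
for w in(-.021,.021): print((proj("side",[s["tool_pos"]+q.apply([0,w,-.003])])[0]-[170,215])*7.5)
E
```

```text
time: 4.35
tool_pos: [0.4947, -0.0459, 0.0012]
orientation: [-0.0, 0.64, 0.768, -0.0]
wrist_force: [0.2, 0.5, 0.2]
gripper_width: 0.495
grip_force: 0.0
[ 0.4946571  -0.04596169  0.00118228] [ 0.18568665  0.08148453 -0.0923425 ] 0.5025267499438398
[400.31017924 461.69530366]
[259.92303965 413.82429268]
```

View pics/4.png

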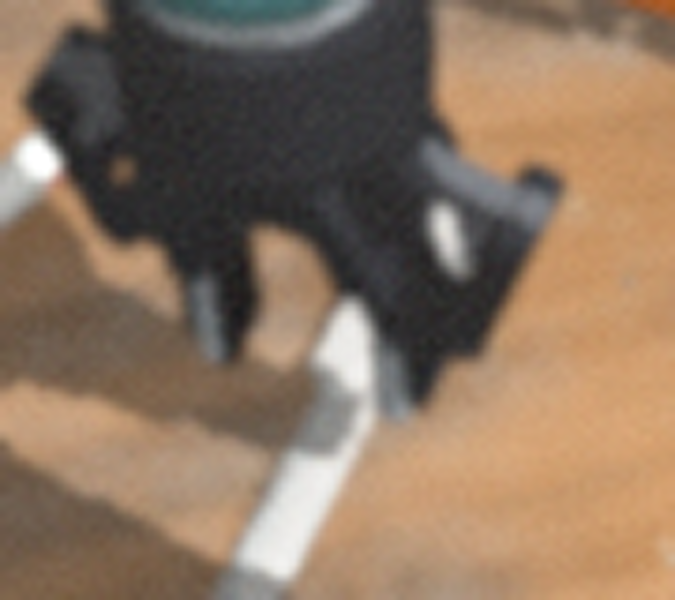

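The tips show at (220,360) and (400,415), astride the beam but about 50 px (25 mm) above where the TCP reading puts them, and with no contact. I keep going down, gently.

```bash
python3 -m creep '{"hand":[0,0,0,0,0,0,0,0],"translation":[[0,0,3],[0,0,6],[0,0,8],[0,0,10],[0,0,11],[0,0,12],[0,0,13],[0,0,14]],"delta_rot":[[0,0,0],[0,0,0],[0,0,0],[0,0,0],[0,0,0],[0,0,0],[0,0,0],[0,0,0]]}' 50
```

```text
time: 5.2
tool_pos: [0.495, -0.046, -0.0123]
orientation: [0.0, 0.64, 0.768, 0.0]
wrist_force: [-0.7, -0.4, 0.6]
gripper_width: 0.501
grip_force: 0.0
```

```bash
python3 -m creep '{"hand":[0,0,0,0,0,0,0,0],"translation":[[0,0,1],[0,0,2],[0,0,3],[0,0,4],[0,0,4.5],[0,0,5],[0,0,5.5],[0,0,6]],"delta_rot":[[0,0,0],[0,0,0],[0,0,0],[0,0,0],[0,0,0],[0,0,0],[0,0,0],[0,0,0]]}' 50
python3 - <<'E'
from h import *
b=viewer.read_camera("side")[:,:,::-1].copy()
cv2.imwrite("pics/5.png",cv2.resize(b[215:295,170:260],(675,600),interpolation=cv2.INTER_CUBIC))
for w in(-.021,.021): print([((proj("side",[state()[0]["tool_pos"]*[1,1,0]+state()[1].apply([0,w,-z])])[0]-[170,215])*7.5).round() for z in(0,.005,.01)])
E
```

```text
time: 6.0
tool_pos: [0.495, -0.046, -0.0183]
orientation: [-0.0, 0.64, 0.768, 0.0]
wrist_force: [0.5, 0.6, -0.0]
gripper_width: 0.499
grip_force: 0.0
[array([400., 469.]), array([399., 460.]), array([398., 450.])]
[array([260., 422.]), array([259., 412.]), array([257., 402.])]
```

View pics/5.png

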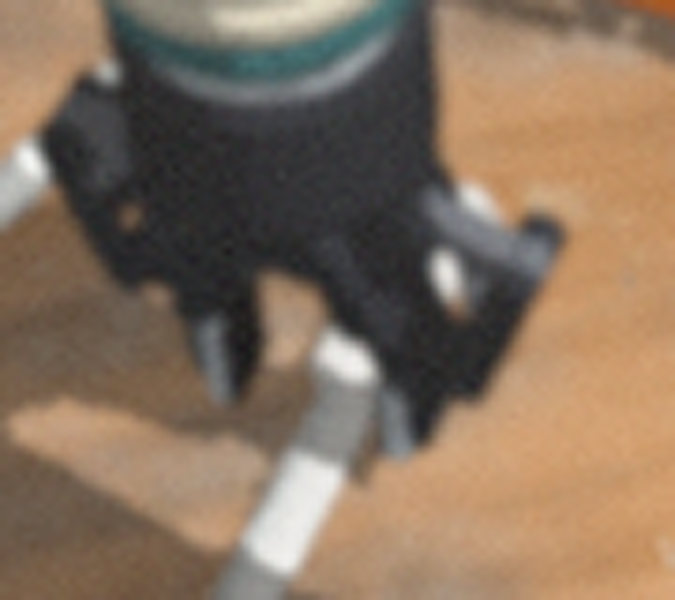

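The tips are now at (230,400) and (405,455), about 8 mm above the bench and astride the beam. Down 4 mm more, then close.

```bash
python3 -m creep '{"hand":[0,0,0,0,0.4,0.8,0.8,0.8],"translation":[[0,0,1],[0,0,2],[0,0,3],[0,0,4],[0,0,4],[0,0,4],[0,0,4],[0,0,4]],"delta_rot":[[0,0,0],[0,0,0],[0,0,0],[0,0,0],[0,0,0],[0,0,0],[0,0,0],[0,0,0]]}' 50
```

```text
time: 6.85
tool_pos: [0.495, -0.0459, -0.0223]
orientation: [0.0, 0.64, 0.768, 0.0]
wrist_force: [-0.7, 0.5, -0.7]
gripper_width: 0.102
grip_force: 0.0
```

Width 8.7 mm and no grip force, so the fingers are still above the beam. I open and feel for the bench with force.

```bash
python3 -m creep '{"hand":[0.3,0.1,0.1,0.1,0.1,0.1,0.1,0.1],"translation":[[0,0,-4],[0,0,-4],[0,0,-2],[0,0,0],[0,0,1],[0,0,2],[0,0,2.5],[0,0,3]],"delta_rot":[[0,0,0],[0,0,0],[0,0,0],[0,0,0],[0,0,0],[0,0,0],[0,0,0],[0,0,0]]}' 50; python3 -m creep '{"hand":[0.1,0.1,0.1,0.1,0.1,0.1,0.1,0.1],"translation":[[0,0,0.5],[0,0,1],[0,0,1.5],[0,0,2],[0,0,2],[0,0,2],[0,0,2],[0,0,2]],"delta_rot":[[0,0,0],[0,0,0],[0,0,0],[0,0,0],[0,0,0],[0,0,0],[0,0,0],[0,0,0]]}'
```

```text
time: 7.65
tool_pos: [0.4949, -0.046, -0.0254]
orientation: [-0.0, 0.64, 0.768, -0.0]
wrist_force: [-0.1, -0.1, 0.1]
gripper_width: 0.452
grip_force: 0.0
time: 8.45
tool_pos: [0.495, -0.0459, -0.0273]
orientation: [-0.0, 0.64, 0.768, 0.0]
wrist_force: [0.4, -0.8, 0.2]
gripper_width: 0.449
grip_force: 0.0
```

```bash
python3 -m creep '{"hand":[0.1,0.1,0.1,0.3,0.6,0.9,0.9,0.9],"translation":[[0,0,1],[0,0,1.5],[0,0,1.5],[0,0,1.5],[0,0,1.5],[0,0,1.5],[0,0,1.5],[0,0,1.5]],"delta_rot":[[0,0,0],[0,0,0],[0,0,0],[0,0,0],[0,0,0],[0,0,0],[0,0,0],[0,0,0]]}' 50
```

```text
time: 9.25
tool_pos: [0.4951, -0.046, -0.0286]
orientation: [0.0, 0.64, 0.768, 0.0]
wrist_force: [-1.4, -0.1, 3.2]
gripper_width: 0.128
grip_force: 48.9
```

It has hold of something with 49 N, but at 11 mm rather than 16 mm, so it may be only the top edge. I reopen slightly, go down a little more and close again.

```bash
python3 -m creep '{"hand":[0.3,0.2,0.2,0.2,0.5,0.9,0.9,0.9],"translation":[[0,0,0],[0,0,0],[0,0,1.5],[0,0,2.5],[0,0,2.5],[0,0,2.5],[0,0,2.5],[0,0,2.5]],"delta_rot":[[0,0,0],[0,0,0],[0,0,0],[0,0,0],[0,0,0],[0,0,0],[0,0,0],[0,0,0]]}' 50
```

```text
time: 10.05
tool_pos: [0.4948, -0.046, -0.0313]
orientation: [-0.0, 0.64, 0.768, -0.0]
wrist_force: [-0.4, -0.2, 0.9]
gripper_width: 0.156
grip_force: 48.8
```

```bash
python3 -m creep '{"hand":[0.3,0.2,0.2,0.2,0.5,0.9,0.9,0.9],"translation":[[0,0,0],[0,0,0],[0,0,1],[0,0,2],[0,0,2],[0,0,2],[0,0,2],[0,0,2]],"delta_rot":[[0,0,0],[0,0,0],[0,0,0],[0,0,0],[0,0,0],[0,0,0],[0,0,0],[0,0,0]]}' 60
```

```text
time: 10.85
tool_pos: [0.495, -0.0459, -0.0332]
orientation: [-0.0, 0.64, 0.768, 0.0]
wrist_force: [-0.5, 0.2, 1.8]
gripper_width: 0.156
grip_force: 58.6
```

Same width one step deeper, so the pads hold the beam fully; 0.156 reads as 16 mm. I take the bench reference as TCP z = −33 mm and lift.

```bash
python3 -m creep '{"hand":[0.9,0.9,0.9,0.9,0.9,0.9,0.9,0.9],"translation":[[0,0,-5],[0,0,-15],[0,0,-35],[0,0,-65],[0,0,-95],[0,0,-125],[0,0,-145],[0,0,-150]],"delta_rot":[[0,0,0],[0,0,0],[0,0,0],[0,0,0],[0,0,0],[0,0,0],[0,0,0],[0,0,0]]}' 60
python3 - <<'E'
from h import *
print(go([.382,-.3052,.117],[.1374,-.9905])); s,q=state();print(s["moment"],s["joint_pos"].round(2))
E
```

```text
time: 11.65
tool_pos: [0.4964, -0.0461, 0.1193]
orientation: [0.002, 0.64, 0.768, 0.001]
wrist_force: [0.8, 0.5, -2.2]
gripper_width: 0.156
grip_force: 58.8
(array([-234.2, -159.4,    1.8]), [array([ 0.00408812, -0.00292976,  1.61498523]), array([ 0.00289459,  0.00403905, -1.52660164])])
[-0.011298    0.01628182  0.01625113] [-0.22  0.55  0.37  2.02 -0.34  0.62  0.56]
```

```bash
python3 -m creep '{"hand":[0.9,0.9,0.9,0.9,0.9,0.9,0.9,0.9],"translation":[[-10,-7,0],[-30,-20,0],[-55,-37,0],[-80,-54,0],[-105,-71,0],[-130,-88,0],[-155,-105,0],[-175,-119,0]],"delta_rot":[[0,0,0.1],[0,0,0.23],[0,0,0.37],[0,0,0.51],[0,0,0.65],[0,0,0.79],[0,0,0.93],[0,0,1.07]]}' 60
python3 - <<'E'
from h import *
print(go([.382,-.3052,.117],[.1374,-.9905])); s,q=state();print(s["joint_pos"].round(2))
E
```

```text
time: 12.45
tool_pos: [0.4082, -0.2409, 0.1163]
orientation: [-0.0, 0.943, 0.331, -0.001]
wrist_force: [1.0, 0.7, -2.2]
gripper_width: 0.156
grip_force: 58.7
(array([-60.7,  33.8,  -0.7]), [array([-4.82761764e-04,  1.01533201e-03,  5.37940552e-01]), array([-1.35461068e-03, -6.44079215e-04, -2.60365170e+00])])
[ 0.04  0.59  0.64  2.09 -0.58  0.65  0.19]
```

```bash
python3 -m creep '{"hand":[0.9,0.9,0.9,0.9,0.9,0.9,0.9,0.9],"translation":[[-12,7,0],[-28,16,0],[-42,24,0],[-54,30,0],[-60,33,0],[-60,33,0],[-60,33,0],[-60,33,0]],"delta_rot":[[0,0,0.13],[0,0,0.27],[0,0,0.41],[0,0,0.51],[0,0,0.535],[0,0,0.535],[0,0,0.535],[0,0,0.535]]}' 60
python3 - <<'E'
from h import *
for n in("top","side"):
    b=viewer.read_camera(n)[:,:,::-1].copy(); cv2.imwrite(f"pics/{n}6.png",b)
s,q=state();print(s["tool_pos"],go([.382,-.3052,.117],[.1374,-.9905]),s["joint_pos"].round(2))
# calliper held: underside at TCP+33 -> z of beam ~ TCP z+.039; detect in both views
for n in("top","side"):
    b=cv2.imread(f"pics/{n}6.png");hsv=cv2.cvtColor(b,cv2.COLOR_BGR2HSV)
    c,D=np.array([.4133,-.313]),np.array([.9905,.1374])
    X=np.array([.1374,-.9905])
    for zz in(.15,.157):
        for u in(-.118,.118):
            p=c+u*D-.012*X; print(n,zz,u,proj(n,[[*p,zz]])[0].round(1),end=" ")
    print()
cv2.imwrite("pics/6.png",np.hstack([cv2.resize(cv2.imread("pics/top6.png")[120:340,220:420],(400,440)),cv2.resize(cv2.imread("pics/side6.png")[40:260,200:420],(400,440))]))
E
```

```text
time: 13.25
tool_pos: [0.3842, -0.302, 0.1165]
orientation: [-0.001, 0.997, 0.075, 0.0]
wrist_force: [0.0, -1.5, -1.9]
gripper_width: 0.157
grip_force: 58.8
[ 0.38425566 -0.30230394  0.11663718] (array([-2.7,  2.5, -0.4]), [array([-0.00066186, -0.00029224,  0.01167665]), array([ 4.57351060e-04, -1.03579738e-03, -3.12991580e+00])]) [ 0.1   0.65  0.78  2.05 -0.7   0.73 -0.09]
top 0.15 -0.118 [320.9 302.8] top 0.15 0.118 [303.7 176.8] top 0.157 -0.118 [321.4 303.3] top 0.157 0.118 [304.  176.4] 
side 0.15 -0.118 [369.9 178.1] side 0.15 0.118 [260.3 146.9] side 0.157 -0.118 [370.6 175.6] side 0.157 0.118 [260.4 144.4]
```

View pics/6.png

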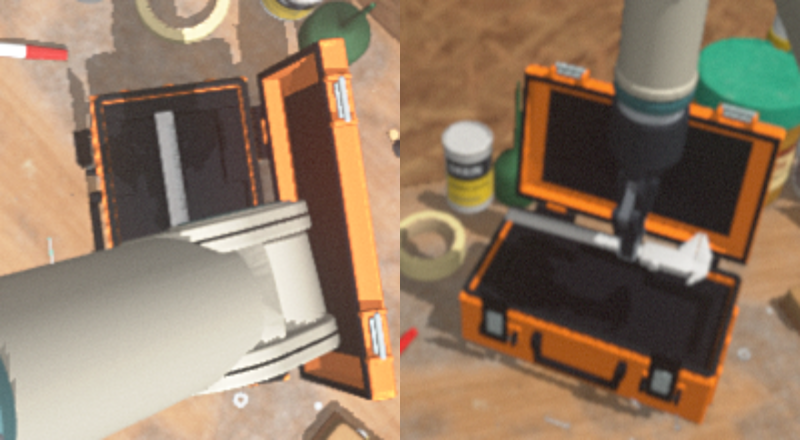

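The held calliper lies along the tray: tail at about (301,176) in the top view, predicted (304,176), and (260,148) in the side view. I correct by about 3 mm and go down, slowing near the floor.

```bash
python3 -m creep '{"hand":[0.9,0.9,0.9,0.9,0.9,0.9,0.9,0.9],"translation":[[-2,2,0],[-2.5,2.5,10],[-2.5,2.5,28],[-2.5,2.5,46],[-2.5,2.5,60],[-2.5,2.5,70],[-2.5,2.5,78],[-2.5,2.5,80]],"delta_rot":[[0,0,0.01],[0,0,0.012],[0,0,0.012],[0,0,0.012],[0,0,0.012],[0,0,0.012],[0,0,0.012],[0,0,0.012]]}' 60
python3 -m creep '{"hand":[0.9,0.9,0.9,0.9,0.9,0.9,0.9,0.9],"translation":[[0,0,2],[0,0,4],[0,0,6],[0,0,8],[0,0,10],[0,0,11],[0,0,12],[0,0,13]],"delta_rot":[[0,0,0],[0,0,0],[0,0,0],[0,0,0],[0,0,0],[0,0,0],[0,0,0],[0,0,0]]}' 60
python3 - <<'E'
from h import *
print(go([.382,-.3052,.015],[.1374,-.9905]))
for n in("top","side"):
    cv2.imwrite(f"pics/{n}7.png",viewer.read_camera(n)[:,:,::-1])
b=cv2.imread("pics/top7.png");m=((b.min(2)>85)&(np.ptp(b,2)<30)).astype(np.uint8);m[:,:285]=0;m[:,335:]=0;m[:160]=0;m[235:]=0
n,l,st,c=cv2.connectedComponentsWithStats(m);k=1+st[1:,4].argmax();print(st[k]);ys,xs=np.where(l==k)
for y in range(ys.min(),min(ys.min()+30,ys.max()),5): print(y,xs[ys==y].min(),xs[ys==y].max(),end="; ")
C=np.array([.4133,-.313]);X=np.array([.1374,-.9905]);Y=np.array([.9905,.1374])
P=plane("top",np.c_[xs,ys],.071)[:,:2];print("y end",((P-C)@Y).max(),"x mid near tail",np.median(((P-C)@X)[((P-C)@Y)>.09]))
E
```

```text
time: 14.15
tool_pos: [0.3814, -0.3057, 0.0359]
orientation: [-0.0, 0.998, 0.068, -0.0]
wrist_force: [-0.8, 0.2, -2.3]
gripper_width: 0.154
grip_force: 58.7
time: 14.95
tool_pos: [0.3818, -0.3059, 0.0236]
orientation: [0.0, 0.998, 0.068, 0.0]
wrist_force: [-0.4, 1.1, -2.0]
gripper_width: 0.155
grip_force: 58.7
(array([ 0.3, -0.7,  8.6]), [array([ 4.18273177e-05, -2.38925705e-05, -2.00297672e-03]), array([-3.75064463e-05, -6.56603293e-05,  3.13958968e+00])])
[285 182  50  53 645]
182 298 304; 187 297 305; 192 298 306; 197 299 307; 202 299 307; 207 300 308; y end 0.1177334837667565 x mid near tail -0.012125555937170613
```

Tail end at y = 117.7 and beam at x = −12.1 mm in the case frame, as wanted. I feel for the floor.

```bash
python3 -m creep '{"hand":[0.9,0.9,0.9,0.9,0.9,0.9,0.9,0.9],"translation":[[0,0,1],[0,0,2],[0,0,3],[0,0,4],[0,0,5],[0,0,5.5],[0,0,6],[0,0,6.5]],"delta_rot":[[0,0,0],[0,0,0],[0,0,0],[0,0,0],[0,0,0],[0,0,0],[0,0,0],[0,0,0]]}'
python3 -m creep '{"hand":[0.9,0.9,0.9,0.9,0.9,0.9,0.9,0.9],"translation":[[0,0,0.3],[0,0,0.6],[0,0,0.9],[0,0,1.2],[0,0,1.5],[0,0,1.8],[0,0,2],[0,0,2]],"delta_rot":[[0,0,0],[0,0,0],[0,0,0],[0,0,0],[0,0,0],[0,0,0],[0,0,0],[0,0,0]]}'
```

```text
time: 15.85
tool_pos: [0.3818, -0.3059, 0.0172]
orientation: [-0.0, 0.998, 0.068, -0.0]
wrist_force: [-0.1, 0.3, -1.9]
gripper_width: 0.156
grip_force: 58.7
time: 16.65
tool_pos: [0.3818, -0.3059, 0.0152]
orientation: [-0.0, 0.998, 0.068, -0.0]
wrist_force: [-0.3, 0.0, -2.3]
gripper_width: 0.155
grip_force: 58.7
```

```bash
python3 -m creep '{"hand":[0.9,0.9,0.9,0.9,0.9,0.9,0.9,0.9],"translation":[[0,0,0.3],[0,0,0.5],[0,0,0.7],[0,0,0.9],[0,0,1.1],[0,0,1.3],[0,0,1.5],[0,0,1.5]],"delta_rot":[[0,0,0],[0,0,0],[0,0,0],[0,0,0],[0,0,0],[0,0,0],[0,0,0],[0,0,0]]}'
```

```text
time: 17.45
tool_pos: [0.3819, -0.306, 0.0146]
orientation: [-0.0, 0.998, 0.068, 0.001]
wrist_force: [-1.7, 1.0, 11.5]
gripper_width: 0.153
grip_force: 60.1
```

The floor is met at 14.8 mm, matching the −33 mm bench reference. I ease off, open partly and lift away.

```bash
python3 -m creep '{"hand":[0.9,0.9,0.6,0.3,0.2,0.2,0.2,0.2],"translation":[[0,0,-0.7],[0,0,-0.9],[0,0,-0.9],[0,0,-0.9],[0,0,-1],[0,0,-6],[0,0,-18],[0,0,-40]],"delta_rot":[[0,0,0],[0,0,0],[0,0,0],[0,0,0],[0,0,0],[0,0,0],[0,0,0],[0,0,0]]}'
python3 -m creep '{"hand":[0.2,0.5,1,1,1,1,1,1],"translation":[[0,0,-40],[0,0,-85],[0,0,-130],[0,-10,-165],[0,-45,-180],[0,-90,-185],[0,-135,-185],[0,-175,-185]],"delta_rot":[[0,0,0],[0,0,0],[0,0,0],[0,0,0],[0,0,0],[0,0,0],[0,0,0],[0,0,0]]}'
python3 - <<'E'
from h import *
for n in("top","side"): cv2.imwrite(f"pics/{n}8.png",viewer.read_camera(n)[:,:,::-1])
s,q=state();print(s["tool_pos"],s["joint_pos"].round(2))
C=np.array([.4133,-.313]);X=np.array([.1374,-.9905]);Y=np.array([.9905,.1374])
W=lambda x,y,z:[*(C+x*X+y*Y),z]
for n,z in(("top",.056),("side",.056)):
    b=cv2.imread(f"pics/{n}8.png");quad=proj(n,[W(-.055,-.13,z),W(.055,-.13,z),W(.055,.13,z),W(-.055,.13,z)]).astype(np.int32)
    k=np.zeros(b.shape[:2],np.uint8);cv2.fillPoly(k,[quad],1);m=((b.min(2)>75)&(np.ptp(b,2)<35)&(k>0)).astype(np.uint8)
    nn,l,st,c=cv2.connectedComponentsWithStats(m);j=1+st[1:,4].argmax();ys,xs=np.where(l==j);P=plane(n,np.c_[xs,ys],z)[:,:2]-C;print(n,st[j],"x",(P@X).min(),(P@X).max(),"y",(P@Y).min(),(P@Y).max())
# lid angle from keeper/front edge: project front top edge for angles
H=lambda a,lx,ly,lz: W(.086+lx*np.cos(a)+lz*np.sin(a),ly,.078-lx*np.sin(a)+lz*np.cos(a))
for a in(1.5,1.6,1.7): print(a,proj("top",[H(a,-.166,.155,.0275),H(a,-.166,-.155,.0275)]).round(1).tolist(),proj("side",[H(a,-.166,.155,.0275),H(a,-.166,-.155,.0275)]).round(1).tolist())
for n in("top","side"):
    b=cv2.imread(f"pics/{n}8.png" if n=="side" else "pics/top0.png");h=cv2.cvtColor(b,cv2.COLOR_BGR2HSV);o=((h[...,0]<16)&(h[...,1]>150)&(h[...,2]>110)).astype(np.uint8);o[:,:255]=0
    if n=="top": o[:135]=0;o[325:]=0;o[:,425:]=0
    else: o[:60]=0;o[260:]=0;o[:,425:]=0
    ys,xs=np.where(o); print(n,"orange hull corners: right",(xs.max(),ys[xs.argmax()]),"top",(xs[ys.argmin()],ys.min()), [ (xs[i],ys[i]) for i in ((xs+ys).argmax(),(xs-ys).argmax())])
E
```

```text
time: 18.25
tool_pos: [0.3811, -0.3055, 0.054]
orientation: [-0.001, 0.998, 0.068, -0.001]
wrist_force: [0.5, 0.9, -0.1]
gripper_width: 0.399
grip_force: 0.0
time: 19.05
tool_pos: [0.3571, -0.1307, 0.2392]
orientation: [-0.001, 0.998, 0.067, 0.0]
wrist_force: [0.8, 1.5, 0.9]
gripper_width: -0.002
grip_force: 0.0
[ 0.35686685 -0.12563051  0.2383587 ] [-0.59  0.33  1.14  2.16 -0.4   0.88 -0.64]
top [ 296  182   44  116 1606] x -0.0378738370840489 0.0391292103913428 y -0.11898526930021143 0.11900068459210167
side [ 259  176  106   39 1179] x -0.03450588212270797 0.04310542084959337 y -0.11954288463365959 0.11904479406391683
1.5 [[371.0, 140.2], [398.2, 323.1]] [[265.3, 77.3], [410.2, 111.9]]
1.6 [[380.2, 139.3], [407.5, 321.5]] [[268.2, 74.5], [411.2, 108.3]]
1.7 [[389.0, 138.6], [416.3, 319.7]] [[270.9, 72.5], [411.9, 105.6]]
top orange hull corners: right (np.int64(417), np.int64(311)) top (np.int64(384), np.int64(139)) [(np.int64(417), np.int64(315)), (np.int64(390), np.int64(139))]
side orange hull corners: right (np.int64(416), np.int64(112)) top (np.int64(271), np.int64(72)) [(np.int64(366), np.int64(250)), (np.int64(410), np.int64(104))]
```

The calliper lies centred in the recess: x −38…+39, y ±119 mm. The lid is at about 1.70 rad and the tool axes match the case axes. With the fingers shut, I go over and behind the lid's free edge.

```bash
python3 -m creep '{"hand":[1,1,1,1,1,1,1,1],"translation":[[3,0,-25],[6,15,-40],[10,50,-50],[14,95,-50],[18,140,-50],[22,185,-50],[26,230,-50],[30,275,-50]],"delta_rot":[[0,0,0],[0,0,0],[0,0,0],[0,0,0],[0,0,0],[0,0,0],[0,0,0],[0,0,0]]}'
cat >> h.py <<'E'
C=np.array([.4133,-.313]);X=np.array([.1374,-.9905]);Y=np.array([.9905,.1374])
def case():
    s,q=state();d=s["tool_pos"][:2]-C
    print("tip in case x,y,ztrue mm",(1000*np.array([d@X,d@Y,s["tool_pos"][2]+.035])).round(1),"F case",np.array([s["wrist_force"][:2]@X,s["wrist_force"][:2]@Y,s["wrist_force"][2]]).round(1),"rv",go([0,0,0],X)[1][0].round(3),"t",s["time"],"q",s["joint_pos"].round(2))
E
python3 -c "
from h import *
case()"
```

```text
time: 19.95
tool_pos: [0.4243, -0.4035, 0.2893]
orientation: [0.0, 0.998, 0.067, -0.0]
wrist_force: [1.1, 0.1, 1.2]
gripper_width: 0.003
grip_force: 0.0
tip in case x,y,ztrue mm [ 91.2  -1.5 324.3] F case [0.1 1.1 1.2] rv [ 0.     0.    -0.003] t 19.95 q [ 0.15  0.6   0.96  1.59 -0.51  1.22 -0.23]
```

```bash
python3 -m creep '{"hand":[1,1,1,1,1,1,1,1],"translation":[[0,40,0],[0,75,0],[0,86,5],[0,86,30],[0,86,60],[0,86,85],[0,86,100],[0,86,105]],"delta_rot":[[0,0,0],[0,0,0],[0,0,0],[0,0,0],[0,0,0],[0,0,0],[0,0,0],[0,0,0]]}'
python3 -c "
from h import *
case()
for a in (1.5,1.3,1.1,.9,.7,.5,.35,.25):
  L=.0275; lx=-.146; print(a,(1000*np.array([.086+lx*np.cos(a)+L*np.sin(a)+.013,.078-lx*np.sin(a)+L*np.cos(a)])).round())
"
```

```text
time: 20.75
tool_pos: [0.4361, -0.4851, 0.1825]
orientation: [-0.001, 0.998, 0.068, -0.001]
wrist_force: [-0.1, 0.7, 0.2]
gripper_width: 0.001
grip_force: 0.0
tip in case x,y,ztrue mm [173.6  -1.  217.5] F case [-0.7  0.   0.2] rv [-0.002  0.001 -0.002] t 20.75 q [ 0.35  0.79  0.85  1.54 -0.64  1.11 -0.1 ]
1.5 [116. 226.]
1.3 [ 86. 226.]
1.1 [ 57. 221.]
0.9 [ 30. 209.]
0.7 [  5. 193.]
0.5 [-16. 172.]
0.35 [-29. 154.]
0.25 [-36. 141.]
```

```bash
python3 -m creep '{"hand":[1,1,1,1,1,1,1,1],"translation":[[0,-15,0],[0,-28,0],[0,-41,0],[0,-54,0],[0,-67,0],[0,-80,0],[0,-93,0],[0,-106,0]],"delta_rot":[[0,0,0],[0,0,0],[0,0,0],[0,0,0],[0,0,0],[0,0,0],[0,0,0],[0,0,0]]}'
python3 -c "
from h import *
case()
b=viewer.read_camera('side')[:,:,::-1]; cv2.imwrite('pics/side9.png',b)
H=lambda a,lx,ly,lz: [*(C+(.086+lx*np.cos(a)+lz*np.sin(a))*X+ly*Y),.078-lx*np.sin(a)+lz*np.cos(a)]
h=cv2.cvtColor(b,cv2.COLOR_BGR2HSV);o=((h[...,0]<16)&(h[...,1]>150)&(h[...,2]>110));o[:,:240]=0;o[:40]=0;o[260:]=0;o[:,440:]=0
ys,xs=np.where(o);print((xs[ys.argmin()],ys.min()),(xs[(xs-ys).argmax()],ys[(xs-ys).argmax()]))
for a in (1.7,1.5,1.3,1.2,1.1,1.0): print(a,proj('side',[H(a,-.166,.155,.0275),H(a,-.166,-.155,.0275),H(a,-.166,.155,.004),H(a,-.166,-.155,.004)]).round().tolist())
"
```

```text
time: 21.55
tool_pos: [0.4221, -0.3797, 0.1835]
orientation: [-0.0, 0.998, 0.068, -0.0]
wrist_force: [0.7, -3.0, -0.4]
gripper_width: -0.0
grip_force: 1.1
tip in case x,y,ztrue mm [ 67.3  -0.4 218.5] F case [ 3.1  0.2 -0.4] rv [-0.001  0.    -0.002] t 21.55 q [ 0.15  0.68  0.89  1.78 -0.62  0.99 -0.14]
(np.int64(317), np.int64(64)) (np.int64(417), np.int64(110))
1.7 [[271.0, 72.0], [412.0, 106.0], [267.0, 76.0], [411.0, 111.0]]
1.5 [[265.0, 77.0], [410.0, 112.0], [261.0, 83.0], [408.0, 119.0]]
1.3 [[259.0, 85.0], [408.0, 122.0], [255.0, 93.0], [405.0, 131.0]]
1.2 [[256.0, 90.0], [406.0, 128.0], [252.0, 99.0], [403.0, 138.0]]
1.1 [[253.0, 96.0], [404.0, 134.0], [249.0, 106.0], [400.0, 145.0]]
1.0 [[250.0, 103.0], [402.0, 142.0], [246.0, 113.0], [398.0, 153.0]]
```

```bash
python3 -m creep '{"hand":[1,1,1,1,1,1,1,1],"translation":[[0,-13,0],[0,-25,3],[0,-37,9],[0,-50,16],[0,-62,25],[0,-73,35],[0,-83,46],[0,-90,55]],"delta_rot":[[0,0,0],[0,0,0],[0,0,0],[0,0,0],[0,0,0],[0,0,0],[0,0,0],[0,0,0]]}'
python3 -c "
from h import *
case()
for a in (.5,.4,.3,.25,.2,.15,.1,.05,0):
  L=.0275; lx=-.146; print(a,(1000*np.array([.086+lx*np.cos(a)+L*np.sin(a)+.013,.078-lx*np.sin(a)+L*np.cos(a)])).round())
"
```

```text
time: 22.4
tool_pos: [0.4097, -0.2893, 0.1277]
orientation: [-0.002, 0.998, 0.068, -0.0]
wrist_force: [0.3, 0.7, 0.8]
gripper_width: -0.002
grip_force: 0.4
tip in case x,y,ztrue mm [-24.   -0.3 162.7] F case [-0.6  0.3  0.8] rv [-0.003  0.001 -0.001] t 22.4 q [ 0.02  0.67  0.84  2.01 -0.71  0.79 -0.14]
0.5 [-16. 172.]
0.4 [-25. 160.]
0.3 [-32. 147.]
0.25 [-36. 141.]
0.2 [-39. 134.]
0.15 [-41. 127.]
0.1 [-44. 120.]
0.05 [-45. 113.]
0 [-47. 106.]
```

```bash
python3 -m creep '{"hand":[1,1,1,1,1,1,1,1],"translation":[[0,-6,7],[0,-11,13],[0,-15,18],[0,-18,22],[0,-21,26],[0,-24,30],[0,-26,33],[0,-28,36]],"delta_rot":[[0,0,0],[0,0,0],[0,0,0],[0,0,0],[0,0,0],[0,0,0],[0,0,0],[0,0,0]]}'
python3 -c "
from h import *
case()
b=viewer.read_camera('side')[:,:,::-1]; cv2.imwrite('pics/side10.png',b)
H=lambda a,lx,ly,lz: [*(C+(.086+lx*np.cos(a)+lz*np.sin(a))*X+ly*Y),.078-lx*np.sin(a)+lz*np.cos(a)]
h=cv2.cvtColor(b,cv2.COLOR_BGR2HSV);o=((h[...,0]<16)&(h[...,1]>150)&(h[...,2]>90))
x=int(proj('side',[H(.15,-.166,-.12,.0275)])[0][0])
print('cols'); 
for ly in(-.14,-.06,.13):
  for a in(.3,.2,.15,.1,.05): print(ly,a,proj('side',[H(a,-.166,ly,.0275),H(a,-.166,ly,.004),[*(C-.08*X+ly*Y),.075]]).round(1).tolist())
  c=int(round(proj('side',[H(.15,-.166,ly,.0275)])[0][0])); print(c,[(y,*b[y,c][::-1]) for y in range(150,245,3)])
"
```

```text
time: 23.2
tool_pos: [0.4064, -0.2641, 0.0925]
orientation: [0.0, 0.998, 0.068, 0.0]
wrist_force: [0.5, -0.0, 0.0]
gripper_width: -0.0
grip_force: 0.1
tip in case x,y,ztrue mm [-4.930e+01 -1.000e-01  1.275e+02] F case [0.1 0.4 0. ] rv [ 0.    -0.    -0.002] t 23.2 q [ 0.02  0.69  0.78  2.08 -0.79  0.69 -0.11]
cols
-0.14 0.3 [[375.4, 198.3], [372.2, 208.6], [365.5, 229.8]]
-0.14 0.2 [[373.0, 206.1], [370.0, 215.6], [365.5, 229.8]]
-0.14 0.15 [[371.8, 209.8], [369.0, 218.9], [365.5, 229.8]]
-0.14 0.1 [[370.7, 213.4], [368.0, 222.0], [365.5, 229.8]]
-0.14 0.05 [[369.6, 216.9], [367.1, 224.9], [365.5, 229.8]]
372 [(150, np.uint8(164), np.uint8(127), np.uint8(92)), (153, np.uint8(159), np.uint8(122), np.uint8(88)), (156, np.uint8(152), np.uint8(121), np.uint8(93)), (159, np.uint8(143), np.uint8(118), np.uint8(93)), (162, np.uint8(178), np.uint8(114), np.uint8(75)), (165, np.uint8(234), np.uint8(123), np.uint8(27)), (168, np.uint8(234), np.uint8(121), np.uint8(32)), (171, np.uint8(231), np.uint8(118), np.uint8(29)), (174, np.uint8(229), np.uint8(118), np.uint8(27)), (177, np.uint8(224), np
[... 4255 characters left out ...]
.uint8(84), np.uint8(47), np.uint8(21)), (207, np.uint8(119), np.uint8(61), np.uint8(26)), (210, np.uint8(145), np.uint8(75), np.uint8(29)), (213, np.uint8(95), np.uint8(75), np.uint8(62)), (216, np.uint8(92), np.uint8(76), np.uint8(63)), (219, np.uint8(121), np.uint8(100), np.uint8(83)), (222, np.uint8(162), np.uint8(137), np.uint8(116)), (225, np.uint8(165), np.uint8(130), np.uint8(98)), (228, np.uint8(171), np.uint8(131), np.uint8(95)), (231, np.uint8(163), np.uint8(121), np.uint8(82)), (234, np.uint8(160), np.uint8(121), np.uint8(79)), (237, np.uint8(168), np.uint8(125), np.uint8(87)), (240, np.uint8(173), np.uint8(141), np.uint8(105)), (243, np.uint8(170), np.uint8(134), np.uint8(100))]
```

The lid edge sits where 0.15 rad predicts, so tip and lid agree. I shift to the press point (x = −60) and go down to just above the gasket.

```bash
python3 -m creep '{"hand":[1,1,1,1,1,1,1,1],"translation":[[0,-6,-4],[0,-11,-3],[0,-11,0],[0,-11,3],[0,-11,6],[0,-11,9],[0,-11,11],[0,-11,13]],"delta_rot":[[0,0,0],[0,0,0],[0,0,0],[0,0,0],[0,0,0],[0,0,0],[0,0,0],[0,0,0]]}'
python3 -m creep '{"hand":[1,1,1,1,1,1,1,1],"translation":[[0,0,0.3],[0,0,0.6],[0,0,0.9],[0,0,1.2],[0,0,1.5],[0,0,1.8],[0,0,2],[0,0,2]],"delta_rot":[[0,0,0],[0,0,0],[0,0,0],[0,0,0],[0,0,0],[0,0,0],[0,0,0],[0,0,0]]}'
python3 -c "
from h import *
case()"
```

```text
time: 24.05
tool_pos: [0.4048, -0.2533, 0.0795]
orientation: [-0.0, 0.998, 0.068, -0.0]
wrist_force: [-0.8, 1.8, 6.6]
gripper_width: -0.004
grip_force: 3.4
time: 24.85
tool_pos: [0.4048, -0.253, 0.0782]
orientation: [-0.0, 0.998, 0.068, 0.0]
wrist_force: [-1.0, 1.8, 7.7]
gripper_width: 0.003
grip_force: 3.7
tip in case x,y,ztrue mm [-60.6  -0.2 113.2] F case [-1.9 -0.7  7.7] rv [-0.001 -0.    -0.002] t 24.85 q [ 0.02  0.71  0.75  2.11 -0.83  0.65 -0.09]
```

```bash
cat > hk.py <<'E'
from h import *
import os
# latch position: column profile around each hook top in side view, compared with saved baseline via phase correlation
b=cv2.cvtColor(np.ascontiguousarray(viewer.read_camera("side")),cv2.COLOR_RGB2GRAY).astype(np.float32); base=cv2.cvtColor(cv2.imread("pics/side10.png"),cv2.COLOR_BGR2GRAY).astype(np.float32)
for nm,y in(("left",.1),("right",-.1)):
    p=proj("side",[[*(C-.091*X+y*Y),.105]])[0].astype(int); sl=np.s_[p[1]-7:p[1]+20,p[0]-12:p[0]+13]
    T=base[p[1]-4:p[1]+16,p[0]-9:p[0]+10]; m=cv2.matchTemplate(b[sl],T,cv2.TM_CCOEFF_NORMED); v=cv2.minMaxLoc(m); print(nm,p,"shift",np.array(v[3])-3,"score",round(v[1],3),end=" ")
case()
E
python3 -m creep '{"hand":[1,1,1,1,1,1,1,1],"translation":[[0,0,0.3],[0,0,0.6],[0,0,0.9],[0,0,1.1],[0,0,1.2],[0,0,1.2],[0,0,1.2],[0,0,1.2]],"delta_rot":[[0,0,0],[0,0,0],[0,0,0],[0,0,0],[0,0,0],[0,0,0],[0,0,0],[0,0,0]]}'; python3 hk.py
```

```text
time: 25.65
tool_pos: [0.4047, -0.2527, 0.077]
orientation: [-0.001, 0.998, 0.068, 0.0]
wrist_force: [-1.9, 2.8, 9.4]
gripper_width: 0.001
grip_force: 4.4
left [253 188] shift [0 3] score 0.634 right [347 218] shift [-1  4] score 0.486 tip in case x,y,ztrue mm [-60.9  -0.2 112. ] F case [-1.9 -1.5  9.4] rv [-0.001 -0.001 -0.002] t 25.7 q [ 0.02  0.71  0.75  2.11 -0.83  0.64 -0.09]
```

```bash
python3 -m creep '{"hand":[1,1,1,1,1,1,1,1],"translation":[[0,0,0.3],[0,0,0.6],[0,0,0.8],[0,0,1],[0,0,1],[0,0,1],[0,0,1],[0,0,1]],"delta_rot":[[0,0,0],[0,0,0],[0,0,0],[0,0,0],[0,0,0],[0,0,0],[0,0,0],[0,0,0]]}'; python3 hk.py
```

```text
time: 26.5
tool_pos: [0.4047, -0.2525, 0.0761]
orientation: [-0.001, 0.998, 0.068, 0.0]
wrist_force: [-1.4, 3.1, 9.8]
gripper_width: -0.002
grip_force: 4.9
left [253 188] shift [-1  3] score 0.611 right [347 218] shift [-1  4] score 0.448 tip in case x,y,ztrue mm [-61.1  -0.2 111.1] F case [-3.6 -1.7  9.8] rv [-0.002 -0.001 -0.002] t 26.55 q [ 0.02  0.71  0.75  2.11 -0.83  0.64 -0.08]
```

```bash
python3 -m creep '{"hand":[1,1,1,1,1,1,1,1],"translation":[[0,0,0.3],[0,0,0.6],[0,0,0.8],[0,0,1],[0,0,1],[0,0,1],[0,0,1],[0,0,1]],"delta_rot":[[0,0,0],[0,0,0],[0,0,0],[0,0,0],[0,0,0],[0,0,0],[0,0,0],[0,0,0]]}'; cp pics/side10.png /dev/null; python3 -c "
from h import *
cv2.imwrite('pics/press1.png',viewer.read_camera('side')[:,:,::-1])"
python3 -m creep '{"hand":[1,1,1,1,1,1,1,1],"translation":[[0,0,0.3],[0,0,0.6],[0,0,0.8],[0,0,0.8],[0,0,0.8],[0,0,0.8],[0,0,0.8],[0,0,0.8]],"delta_rot":[[0,0,0],[0,0,0],[0,0,0],[0,0,0],[0,0,0],[0,0,0],[0,0,0],[0,0,0]]}'
```

```text
time: 27.35
tool_pos: [0.4047, -0.2523, 0.0751]
orientation: [-0.001, 0.998, 0.068, 0.0]
wrist_force: [-2.8, 3.0, 11.1]
gripper_width: 0.001
grip_force: 5.6
time: 28.2
tool_pos: [0.4046, -0.2521, 0.0743]
orientation: [-0.001, 0.998, 0.068, 0.0]
wrist_force: [-2.1, 3.5, 12.0]
gripper_width: -0.005
grip_force: 6.0
```

```bash
python3 -m creep '{"hand":[1,1,1,1,1,1,1,1],"translation":[[0,0,0.2],[0,0,0.4],[0,0,0.6],[0,0,0.8],[0,0,0.8],[0,0,0.8],[0,0,0.8],[0,0,0.8]],"delta_rot":[[0,0,0],[0,0,0],[0,0,0],[0,0,0],[0,0,0],[0,0,0],[0,0,0],[0,0,0]]}'|grep -E "time|pos|wrist"
```

```text
time: 29.0
tool_pos: [0.4046, -0.2519, 0.073]
wrist_force: [-0.9, 3.2, 5.9]
```

```bash
python3 -m creep '{"hand":[1,1,1,1,1,1,1,1],"translation":[[0,0,0.2],[0,0,0.4],[0,0,0.6],[0,0,0.8],[0,0,0.8],[0,0,0.8],[0,0,0.8],[0,0,0.8]],"delta_rot":[[0,0,0],[0,0,0],[0,0,0],[0,0,0],[0,0,0],[0,0,0],[0,0,0],[0,0,0]]}'|grep -E "time|pos|wrist"; python3 -c "
from h import *
cv2.imwrite('pics/press2.png',viewer.read_camera('side')[:,:,::-1])"
```

```text
time: 29.8
tool_pos: [0.4046, -0.2517, 0.0722]
wrist_force: [-1.0, 3.5, 6.7]
```

The force fell from 12 to 6 N, so at least one latch has snapped. I compare the hooks before and after.

```bash
cat > hk.py <<'E'
from h import *
import sys
a,b=[cv2.cvtColor(cv2.imread(f"pics/{f}.png"),cv2.COLOR_BGR2GRAY).astype(np.float32) for f in sys.argv[1:3]]
for nm,y in(("left",.1),("right",-.1)):
    # hook patch from z=.118 down to .085 on the outer face
    q=proj("side",[[*(C-.1*X+(y+d)*Y),z] for d in(-.015,.015) for z in(.085,.118)]); x0,y0=q.min(0).astype(int)-1; x1,y1=q.max(0).astype(int)+2
    A,B=a[y0:y1,x0:x1],b[y0:y1,x0:x1]; s,resp=cv2.phaseCorrelate(A-A.mean(),B-B.mean(),cv2.createHanningWindow(A.shape[::-1],cv2.CV_32F)); print(nm,A.shape,"shift",np.round(s,2),"resp",round(resp,2),"absdiff",np.abs(A-B).mean().round(1))
d=[proj("side",[[*(C-x*X+.1*Y),.118]])[0] for x in(.1,.104)]; print("expected px for 4mm out",d[1]-d[0])
E
python3 hk.py side0 press1; python3 hk.py press1 press2; python3 hk.py side0 press2; python3 hk.py side0 side8
```

```text
left (18, 17) shift [-1.51  1.56] resp 0.61 absdiff 29.7
right (19, 20) shift [0.21 1.53] resp 0.53 absdiff 43.6
expected px for 4mm out [-0.79239506  1.30823279]
left (18, 17) shift [-0.83  0.87] resp 1.03 absdiff 10.1
right (19, 20) shift [-0.32  1.08] resp 1.11 absdiff 14.5
expected px for 4mm out [-0.79239506  1.30823279]
left (18, 17) shift [-1.54  2.62] resp 0.56 absdiff 36.3
right (19, 20) shift [5.93 5.87] resp 0.12 absdiff 50.4
expected px for 4mm out [-0.79239506  1.30823279]
left (18, 17) shift [-0.12  0.39] resp 0.96 absdiff 3.6
right (19, 20) shift [-0.03 -0.53] resp 0.9 absdiff 8.3
expected px for 4mm out [-0.79239506  1.30823279]
```

```bash
python3 -m creep '{"hand":[1,1,1,1,1,1,1,1],"translation":[[0,0,0.2],[0,0,0.4],[0,0,0.6],[0,0,0.8],[0,0,0.8],[0,0,0.8],[0,0,0.8],[0,0,0.8]],"delta_rot":[[0,0,0],[0,0,0],[0,0,0],[0,0,0],[0,0,0],[0,0,0],[0,0,0],[0,0,0]]}'|grep -E "time|pos|wrist"; python3 -c "
from h import *
cv2.imwrite('pics/press3.png',viewer.read_camera('side')[:,:,::-1])"; python3 hk.py press2 press3
```

```text
time: 30.65
tool_pos: [0.4045, -0.2516, 0.0716]
wrist_force: [-1.8, 3.3, 10.1]
left (18, 17) shift [0.65 0.26] resp 0.95 absdiff 3.3
right (19, 20) shift [0.5  0.13] resp 1.07 absdiff 4.3
expected px for 4mm out [-0.79239506  1.30823279]
```

```bash
python3 -m creep '{"hand":[1,1,1,1,1,1,1,1],"translation":[[0,0,0.2],[0,0,0.4],[0,0,0.6],[0,0,0.8],[0,0,0.8],[0,0,0.8],[0,0,0.8],[0,0,0.8]],"delta_rot":[[0,0,0],[0,0,0],[0,0,0],[0,0,0],[0,0,0],[0,0,0],[0,0,0],[0,0,0]]}'|grep -E "time|pos|wrist"; python3 -c "
from h import *
cv2.imwrite('pics/press4.png',viewer.read_camera('side')[:,:,::-1])"; python3 hk.py press3 press4
```

```text
time: 31.5
tool_pos: [0.4045, -0.2515, 0.0709]
wrist_force: [-1.7, 5.1, 11.5]
left (18, 17) shift [0.27 0.29] resp 0.93 absdiff 3.2
right (19, 20) shift [-0.02 -0.28] resp 0.99 absdiff 3.9
expected px for 4mm out [-0.79239506  1.30823279]
```

```bash
python3 -m creep '{"hand":[1,1,1,1,1,1,1,1],"translation":[[0,0,0.2],[0,0,0.4],[0,0,0.6],[0,0,0.6],[0,0,0.6],[0,0,0.6],[0,0,0.6],[0,0,0.6]],"delta_rot":[[0,0,0],[0,0,0],[0,0,0],[0,0,0],[0,0,0],[0,0,0],[0,0,0],[0,0,0]]}'|grep -E "time|pos|wrist"; python3 -c "
from h import *
cv2.imwrite('pics/press5.png',viewer.read_camera('side')[:,:,::-1])"; python3 hk.py press4 press5
```

```text
time: 32.35
tool_pos: [0.4045, -0.2514, 0.0704]
wrist_force: [-2.1, 4.6, 12.7]
left (18, 17) shift [-0.44 -0.45] resp 0.92 absdiff 3.6
right (19, 20) shift [0.56 0.11] resp 1.06 absdiff 4.9
expected px for 4mm out [-0.79239506  1.30823279]
```

```bash
python3 -m creep '{"hand":[1,1,1,1,1,1,1,1],"translation":[[0,0,0.2],[0,0,0.4],[0,0,0.6],[0,0,0.6],[0,0,0.6],[0,0,0.6],[0,0,0.6],[0,0,0.6]],"delta_rot":[[0,0,0],[0,0,0],[0,0,0],[0,0,0],[0,0,0],[0,0,0],[0,0,0],[0,0,0]]}'|grep -E "time|pos|wrist"; python3 -c "
from h import *
cv2.imwrite('pics/press6.png',viewer.read_camera('side')[:,:,::-1])"; python3 hk.py press5 press6
```

```text
time: 33.2
tool_pos: [0.4045, -0.2513, 0.0699]
wrist_force: [-2.0, 5.9, 13.0]
left (18, 17) shift [-0.12 -0.65] resp 0.97 absdiff 3.6
right (19, 20) shift [-0.13 -0.63] resp 0.56 absdiff 5.8
expected px for 4mm out [-0.79239506  1.30823279]
```

```bash
python3 -m creep '{"hand":[1,1,1,1,1,1,1,1],"translation":[[0,0,0.2],[0,0,0.4],[0,0,0.6],[0,0,0.6],[0,0,0.6],[0,0,0.6],[0,0,0.6],[0,0,0.6]],"delta_rot":[[0,0,0],[0,0,0],[0,0,0],[0,0,0],[0,0,0],[0,0,0],[0,0,0],[0,0,0]]}'|grep -E "time|pos|wrist"; python3 -c "
from h import *
cv2.imwrite('pics/press7.png',viewer.read_camera('side')[:,:,::-1])"; python3 hk.py press6 press7
```

```text
time: 34.05
tool_pos: [0.4045, -0.2512, 0.0693]
wrist_force: [-2.3, 6.0, 14.5]
left (18, 17) shift [3.98 4.21] resp -0.21 absdiff 4.3
right (19, 20) shift [ 0.11 -0.13] resp 1.14 absdiff 4.8
expected px for 4mm out [-0.79239506  1.30823279]
```

```bash
python3 -m creep '{"hand":[1,1,1,1,1,1,1,1],"translation":[[0,0,0.2],[0,0,0.4],[0,0,0.6],[0,0,0.6],[0,0,0.6],[0,0,0.6],[0,0,0.6],[0,0,0.6]],"delta_rot":[[0,0,0],[0,0,0],[0,0,0],[0,0,0],[0,0,0],[0,0,0],[0,0,0],[0,0,0]]}'|grep -E "time|pos|wrist"; python3 -c "
from h import *
cv2.imwrite('pics/press8.png',viewer.read_camera('side')[:,:,::-1])"; python3 hk.py press7 press8; python3 hk.py press1 press8
```

```text
time: 34.9
tool_pos: [0.4045, -0.2511, 0.0687]
wrist_force: [-2.3, 5.4, 13.4]
left (18, 17) shift [ 0.07 -1.29] resp 0.91 absdiff 11.3
right (19, 20) shift [ 0.84 -2.52] resp 0.76 absdiff 22.8
expected px for 4mm out [-0.79239506  1.30823279]
left (18, 17) shift [-0.05 -0.94] resp 1.16 absdiff 9.1
right (19, 20) shift [ 0.34 -2.32] resp 0.88 absdiff 29.1
expected px for 4mm out [-0.79239506  1.30823279]
```

Both hooks jumped inward in the picture (left 1.3 px, right 2.5 px) and the force eased. I press a touch further to see whether the left one is fully home.

```bash
python3 -m creep '{"hand":[1,1,1,1,1,1,1,1],"translation":[[0,0,0.2],[0,0,0.4],[0,0,0.5],[0,0,0.5],[0,0,0.5],[0,0,0.5],[0,0,0.5],[0,0,0.5]],"delta_rot":[[0,0,0],[0,0,0],[0,0,0],[0,0,0],[0,0,0],[0,0,0],[0,0,0],[0,0,0]]}'|grep -E "time|pos|wrist"
python3 - <<'E'
from h import *
cv2.imwrite('pics/press9.png',viewer.read_camera('side')[:,:,::-1])
G=lambda f:cv2.cvtColor(cv2.imread(f"pics/{f}.png"),cv2.COLOR_BGR2GRAY)
for nm,y in(("left",.1),("right",-.1)):
    q=proj("side",[[*(C-.1*X+y*Y),z] for z in(.07,.125)]);print(nm,q.round(1).tolist())
    for f in("side0","press1","press6","press7","press8","press9"):
        g=G(f);x=int(round(q[:,0].mean()));y0,y1=int(q[1,1])-8,int(q[0,1])+5
        print(f,g[y0:y1,x-1:x+2].mean(1).round().astype(int).tolist())
E
python3 hk.py press8 press9; python3 hk.py press7 press9
```

```text
time: 35.75
tool_pos: [0.4045, -0.2511, 0.0685]
wrist_force: [-2.6, 5.8, 16.8]
left [[251.7, 202.7], [251.5, 184.8]]
side0 [41, 44, 41, 39, 42, 38, 40, 39, 42, 41, 43, 42, 43, 36, 35, 34, 34, 34, 34, 48, 77, 102, 112, 112, 114, 114, 109, 112, 109, 103, 84]
press1 [91, 90, 92, 91, 96, 93, 90, 90, 89, 95, 102, 101, 99, 90, 71, 49, 29, 26, 31, 26, 34, 55, 84, 101, 101, 98, 96, 99, 100, 96, 83]
press6 [91, 93, 91, 90, 92, 93, 93, 96, 91, 90, 88, 95, 102, 102, 92, 71, 46, 34, 28, 29, 28, 36, 58, 82, 96, 97, 95, 98, 94, 96, 91]
press7 [92, 92, 93, 93, 91, 94, 94, 98, 94, 87, 86, 89, 98, 99, 83, 59, 36, 32, 30, 26, 27, 36, 57, 81, 95, 95, 95, 97, 97, 97, 88]
press8 [94, 91, 91, 92, 91, 91, 93, 97, 93, 87, 87, 86, 80, 62, 40, 32, 31, 32, 28, 31, 39, 64, 89, 98, 100, 98, 98, 99, 98, 95, 81]
press9 [91, 93, 92, 92, 93, 95, 93, 95, 92, 91, 83, 68, 51, 33, 31, 32, 32, 30, 30, 44, 68, 93, 100, 99, 101, 101, 101, 98, 99, 93, 72]
right [[343.2, 232.4], [347.6, 214.8]]
side0 [38, 37, 35, 35, 38, 37, 37, 38, 38, 36, 36, 38, 33, 26, 28, 29, 31, 30, 35, 69, 107, 125, 118, 112, 112, 112, 109, 110, 111, 
[... 364 characters left out ...]
 148, 122, 83, 50, 37, 30, 31, 31, 33, 45, 72, 89, 97, 100, 96, 98, 97, 97, 90]
press8 [148, 148, 147, 146, 145, 146, 140, 123, 99, 87, 69, 52, 41, 33, 33, 35, 33, 30, 36, 65, 101, 115, 107, 104, 104, 101, 102, 101, 101, 94, 77]
press9 [147, 148, 146, 149, 145, 148, 141, 119, 97, 87, 72, 51, 40, 32, 36, 36, 33, 32, 38, 64, 99, 113, 108, 101, 101, 102, 101, 99, 98, 97, 77]
left (18, 17) shift [ 0.5  -0.82] resp 0.98 absdiff 10.6
right (19, 20) shift [-0.01 -0.35] resp 1.0 absdiff 2.9
expected px for 4mm out [-0.79239506  1.30823279]
left (18, 17) shift [ 1.22 -1.73] resp 1.1 absdiff 19.6
right (19, 20) shift [ 0.98 -0.9 ] resp 0.6 absdiff 22.7
expected px for 4mm out [-0.79239506  1.30823279]
```

Both hook profiles now match their home position in the first picture: the plate edge is at index 19–21 on both sides. Peak press was about 17 N. I lift off and back away.

```bash
python3 -m creep '{"hand":[1,1,1,1,1,1,1,1],"translation":[[0,0,-2],[0,0,-6],[0,0,-20],[0,0,-45],[0,0,-80],[0,0,-115],[0,0,-140],[0,0,-150]],"delta_rot":[[0,0,0],[0,0,0],[0,0,0],[0,0,0],[0,0,0],[0,0,0],[0,0,0],[0,0,0]]}'; python3 -m creep '{"hand":[1,1,1,1,1,1,1,1],"translation":[[0,0,0],[0,0,0],[0,0,0],[0,0,0],[0,0,0],[0,0,0],[0,0,0],[0,0,0]],"delta_rot":[[0,0,0],[0,0,0],[0,0,0],[0,0,0],[0,0,0],[0,0,0],[0,0,0],[0,0,0]]}'|grep -E "wrist"
python3 - <<'E'
from h import *
cv2.imwrite('pics/fin.png',viewer.read_camera('side')[:,:,::-1])
a,b,p=cv2.imread('pics/side0.png').astype(int),cv2.imread('pics/fin.png').astype(int),cv2.imread('pics/press9.png').astype(int)
G=lambda f:cv2.cvtColor(cv2.imread(f"pics/{f}.png"),cv2.COLOR_BGR2GRAY)
for nm,y in(("left",.1),("right",-.1)):
    q=proj("side",[[*(C-.1*X+y*Y),z] for z in(.07,.125)]); x=int(round(q[:,0].mean()));y0,y1=int(q[1,1])-8,int(q[0,1])+5
    for f in("press9","fin"): print(nm,f,G(f)[y0:y1,x-1:x+2].mean(1).round().astype(int).tolist())
for n,P in(("tape",[[218,160]]),("marker",[[188,225]])):
    x,y=P[0]; print(n,"diff",np.abs(a-b)[y-25:y+25,x-25:x+25].mean().round(1))
for c in(372,332,243): print(c,G("press9")[200-40*(c==243):232-40*(c==243),c].tolist(),G("fin")[200-40*(c==243):232-40*(c==243),c].tolist())
E
```

```text
time: 36.6
tool_pos: [0.4058, -0.2545, 0.2197]
orientation: [0.001, 0.998, 0.068, 0.002]
wrist_force: [0.8, -0.2, -0.3]
gripper_width: 0.001
grip_force: 0.0
wrist_force: [0.1, -0.4, -0.8]
left press9 [91, 93, 92, 92, 93, 95, 93, 95, 92, 91, 83, 68, 51, 33, 31, 32, 32, 30, 30, 44, 68, 93, 100, 99, 101, 101, 101, 98, 99, 93, 72]
left fin [93, 91, 92, 99, 121, 139, 145, 139, 121, 99, 82, 64, 50, 36, 32, 28, 32, 36, 33, 46, 72, 92, 102, 99, 102, 100, 99, 99, 99, 92, 74]
right press9 [147, 148, 146, 149, 145, 148, 141, 119, 97, 87, 72, 51, 40, 32, 36, 36, 33, 32, 38, 64, 99, 113, 108, 101, 101, 102, 101, 99, 98, 97, 77]
right fin [146, 146, 144, 146, 143, 146, 138, 119, 98, 83, 69, 51, 38, 33, 34, 37, 35, 31, 36, 65, 99, 112, 107, 102, 100, 99, 100, 99, 97, 93, 75]
tape diff 26.0
marker diff 19.9
372 [149, 147, 150, 145, 143, 148, 148, 145, 148, 147, 147, 145, 148, 148, 146, 148, 149, 144, 146, 146, 146, 133, 104, 94, 92, 89, 90, 89, 81, 97, 130, 133] [149, 146, 147, 147, 147, 145, 146, 144, 148, 145, 142, 145, 145, 144, 143, 146, 145, 147, 144, 146, 146, 130, 108, 91, 86, 90, 88, 91, 89, 106, 127, 131]
332 [147, 149, 149, 146, 146, 149, 146, 144, 139, 122, 103, 89, 87, 86, 84, 72, 59, 52, 71, 90, 92, 89, 88, 85, 84, 92, 84, 82, 73, 59, 50, 45] [144, 142, 147, 141, 148, 144, 143, 145, 139, 118, 95, 83, 90, 86, 82, 77, 57, 53, 69, 91, 88, 90, 84, 84, 85, 88, 85, 77, 74, 64, 52, 37]
243 [93, 90, 87, 93, 92, 91, 95, 96, 90, 90, 93, 88, 90, 94, 92, 96, 94, 92, 93, 93, 91, 99, 87, 90, 85, 72, 71, 59, 52, 56, 75, 84] [88, 90, 87, 88, 93, 90, 91, 91, 90, 90, 92, 90, 88, 92, 93, 88, 92, 90, 102, 113, 125, 115, 97, 89, 85, 76, 72, 60, 50, 58, 75, 87]
```

Hooks home and lid unmoved. I quickly check the bystanders by colour, because the arm's shadow lies over them.

```bash
python3 -m creep '{"hand":[1,1,1,1,1,1,1,1],"translation":[[-40,0,-20],[-75,-20,-30],[-75,-50,-30],[-75,-80,-30],[-75,-80,-30],[-75,-80,-30],[-75,-80,-30],[-75,-80,-30]],"delta_rot":[[0,0,0],[0,0,0],[0,0,0],[0,0,0],[0,0,0],[0,0,0],[0,0,0],[0,0,0]]}'|head -2
python3 - <<'E'
from h import *
cv2.imwrite('pics/fin2.png',viewer.read_camera('side')[:,:,::-1]);cv2.imwrite('pics/fint.png',viewer.read_camera('top')[:,:,::-1])
for f,red,tape in(("side0",(195,200,215,225),(190,140,245,185)),("fin2",)+((195,200,215,225),(190,140,245,185)),("top0",(225,135,260,158),(280,85,342,148)),("fint",(225,135,260,158),(280,85,342,148))):
    h=cv2.cvtColor(cv2.imread(f"pics/{f}.png"),cv2.COLOR_BGR2HSV)
    x0,y0,x1,y1=red;s=h[y0:y1,x0:x1].astype(int);k=((s[...,0]<6)|(s[...,0]>174))&(s[...,1]>170);ys,xs=np.where(k);o=[k.sum(),(xs.mean()+x0).round(1),(ys.mean()+y0).round(1)] if k.any() else None
    x0,y0,x1,y1=tape;s=h[y0:y1,x0:x1].astype(int);k=(abs(s[...,0]-25)<6)&(s[...,1]<120)&(s[...,2]>150);ys,xs=np.where(k);print(f,"red",o,"tape",k.sum(),(xs.mean()+x0).round(1),(ys.mean()+y0).round(1))
E
```

```text
time: 38.25
tool_pos: [0.3198, -0.1855, 0.2478]
side0 red [np.int64(65), np.float64(201.7), np.float64(210.5)] tape 645 216.4 163.0
fin2 red [np.int64(63), np.float64(201.6), np.float64(210.7)] tape 477 215.0 161.5
top0 red None tape 839 310.2 118.2
fint red None tape 754 310.6 116.5
```

The bystanders are where they were; the small tape differences come from shadow. Handing in.

```bash
python3 -c "
from workcell import r
print(r.job_done())"
```

```text
the job is handed in; nothing more can be done
None
```

The calliper lies flat in the recess, the case is shut with both latches caught (about 17 N down-force at the last reading), the marker and tape are where they were, and I handed the job in at about 38 s.

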